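Dry-fit a trailer wheel hub on its stub axle

ROBOT

A 6-joint arm with a two-finger parallel gripper is mounted at the origin on a cart in front of the work surface, level with it; the furniture and walls round the work are solid. World frame = base frame: x ahead of the robot, y to its left, z up, the work surface at z = 0. Lengths are in m, angles in rad, forces in N, time in s.
With the tool pointing down it reaches from about 0.35 to 0.875 m from the base axis. Payload 15.5 kg.
Tool frame: the origin (TCP) lies on the centre line of the jaws, within the pads' length; the fingertips stand 8 mm ahead of it and the grasp point (between the pads) lies 11 mm behind it; z points along the fingers, y is the line along which they close (so a half turn about z gives the same grasp; the last joint's range is limited). The gripper opens to 85 mm and grips with 20 to 120 N. Pads are 22 mm wide; open, the fingers measure 114 mm over their backs; the gripper's body (76 mm by 85 mm) begins 54 mm behind the grasp point. The pads swing forward as they close: fully open they stand 13 mm farther back than shut.
Start: joints at [-1.304, 0.494, 1.345, -0, 1.302, -0.096], TCP at [0.222, -0.584, 0.212] pointing down, gripper open.
Joint ranges: [-2.91, 2.91], [-0.82, 2.16], [0.22, 2.67], [-1.22, 4.37], [0.12, 2.79], [-3.08, 3.08]. Speed limits (rad/s): [1.89, 1.89, 2.57, 3.01, 3.01, 3.01].

INTERFACE

Orientations are given as a unit quaternion [w, x, y, z].
In Python, from cell import env gives the robot as it stands.
- The arm moves only by the shell command python3 -m crank 'ROWS' [FORCE]. ROWS is JSON, a list of rows, each an object with "slide": the shift along the tool's x, y, z in units of 150 mm (1.0 is 150 mm), a list of three; "twist": the turn, a rotation vector about the tool's x, y, z in units of 180 degrees (1.0 is 180 degrees), a list of three; "claw": the finger opening in mm, from 0 to 85.4. A call has exactly 8 rows; each row shifts and turns the commanded pose from where the row before left it, along the tool's axes as they then stand; what a row does not reach is not made up. A row lasts 1/8 s, in which the tool goes at most 62.5 mm and 10.7 degrees, less where a joint would pass 70% of its speed; a pose out of reach is approached as far as the arm can. A call with a number of a shift or a turn outside -1 to 1 is refused whole. A call with a gripper value outside its range is refused whole. The fingers move at their own pace and stop on an object; FORCE is the grip in N (left out, the last holds). Time passes only in rows, so rows that do not move let the fingers close, or fill a call up. It gives the time, the measured TCP pose, the force, the opening and the grip force at its end, in the units of the state.
- env.sense(): the state, without advancing time (a new reading comes with each control period).
- env.read_camera(name): name is "scene" or "top" or "wrist"; returns a dict with "image" (480x640x3 uint8, red, green, blue), "depth" (480x640 float32, m along the optical axis (not along the pixel's ray), 0 where there is no reading), "fx", "fy", "cx", "cy" (pixels), "dist" ([k1, k2, p1, p2, k3] as OpenCV has them; the pictures are not rectified), "camera_from_world" (4x4, takes a point from world to camera coordinates); the wrist camera has in their place "tool_from_camera" (4x4, takes a point from camera to tool coordinates, whose origin is the TCP and whose axes are the flange's). Camera axes: x right, y up, looking along -z (the intrinsics and any distortion apply to the point x, -y, -z); pixel columns grow to the right and rows downward; lengths in m; the calibration is good to about 2 mm. A picture is of the moment at which its call begins: read the wrist's pose just before it.
- env.close_job(): hands the job in; it is judged then, once.
Trained networks look in a picture, given as the dict that the camera call returned (one of the last four; its "shot" number tells which), for a name from the list of things; names that differ only in an ending like _2 or _b are one class to them, and where a whole thing is asked for, a point or a joint stands for the part that bears it (a point fixed in the world has none). Each returns a list of dicts, best first, with "p" (0 to 1); they miss things now and then, are a little off and sometimes report something else, mostly with a low value. They report only what shows in the picture. A call takes as long as a camera call.
- env.masks_of(picture, thing): "pixels" (480x640 bool, what is visible of it) and "extent" ([left, top, right, bottom] in pixels, round what is visible of it).
- env.place_of(picture, thing): "pixel" ([row, column] in pixels: a listed point, or the origin of a listed thing).
The state is a dict: "time": time; "q": joint angles; "qvel": joint speeds; "tau": joint torques, N m; "tcp_pos": TCP position; "tool_rot": TCP orientation; "force": force on the tool from outside, world axes, zero at the start; "wrist_torque": the same for the moment, N m; "width": finger opening in m; "grip_force": force on a finger pad.
Only numpy, scipy, OpenCV 4.12 (cv2) and the standard library are available. Lean on these libraries where they do the work, as an engineer would, in place of code of your own. Each camera call takes 0.05 s, during which the arm holds its last target. There are 200 camera calls.

TASK

Dry-fit the wheel hub on the upright stub axle, ready for its nut: slide on the large bearing, then the spacer sleeve, then the hub over both (it stays the way up it stands), then the small bearing into the recess in the top of the hub, and last the washer, each let go fully home and level before the next. Leave the jar, the spanner and the tape measure where they are.

Things in the scene. Friction and masses are not known exactly. Their poses are not given: they have to be found in the camera images.
- stub_axle: Stub axle bolted upright to the bench, fixed: dark square plate 84x84x10 mm with bolt heads (16 mm high) at its corners; bright spindle. Origin: centre of plate's underside, on the spindle axis; z up. Collar 34 mm across, top at z=18. Spindle 25 mm across to z=28.5, tapering to 17 at z=32, 17 to z=69.5, then tapering to a 9 mm tip at z=76.
- large_bearing: Larger of two sealed ball bearings (steel rings, black seals): 52 mm outside, bore 26 mm, 15 mm high, lying flat, loose. Origin: centre of its underside; z is its axis. Home: on the axle's collar, underside 18 mm above the axle's origin.
- sleeve: Spacer sleeve, a plain aluminium tube standing on end: 33 mm outside, bore 19 mm, 16 mm high, loose. Origin: centre of its underside; z is its axis. Home: standing on the large bearing round the spindle, underside 33 mm above the axle's origin.
- hub: Dark hub, loose, wide end down. Origin: centre of underside; z its axis. Lower barrel 69 mm across; flange 86 across at z=7-14 mm; slim barrel 56 across (grip here) to z=31.5 (top). Lower recess 55.6 across (mouth 62), 11 deep, for the large bearing; bore 39; top recess 46 across (mouth 50), 5.3 deep, takes the small bearing. Home: underside 22 mm above the axle's origin, on the large bearing.
- small_bearing: Smaller sealed ball bearing: 40 mm outside, bore 18.4 mm, 12 mm high, lying flat, loose. Origin: centre of its underside; z is its axis. Home: on top of the sleeve and in the hub's upper recess, underside 49 mm above the axle's origin; its upper 7.5 mm stand out of the hub, so hold it by its upper half.
- washer: Thick, wide, flat steel washer, 46 mm outside, bore 19 mm, 7 mm thick, lying flat, loose. Origin: centre of its underside; z is its axis. Home: on the small bearing, underside 61 mm above the axle's origin.
- screw_jar: Jar of screws with a red lid, 64 mm across, 74 mm high, a bystander. Origin: centre of its underside.
- spanner_13: The larger of two open-ended spanners, the one nearer the robot, 171 mm long, 6 mm thick, lying flat along its own y, a bystander. Origin: middle of its underside.
- tape_measure: Yellow and black tape measure, 38 x 78 x 64 mm high, standing, a bystander. Origin: middle of its underside.
- tool_tin: Red steel tool box behind the work, fixed, 131 mm deep (its x), 215 mm wide (its y), its sides 65 mm high; the lid stands open on the far (+x) edge and reaches about 190 mm up: keep the arm clear of it. Origin: centre of its underside.

How it is judged:
On the way, in this order (a step that is already met when the one before it is completed fails the run):
1. the large bearing is home on the shoulder of the axle and let go (horizontal distance between large_bearing and stub_axle below 0.003 m and z of large_bearing in the frame of stub_axle between 0.016 and 0.02 m and angle between large_bearing's own z axis and vertical below 0.08 rad and contact force between the fingers and large_bearing below 0.1 N), for 0.2 s.
2. the sleeve stands on the large bearing round the spindle and is let go (horizontal distance between sleeve and stub_axle below 0.003 m and z of sleeve in the frame of stub_axle between 0.031 and 0.035 m and angle between sleeve's own z axis and vertical below 0.08 rad and contact force between the fingers and sleeve below 0.1 N), for 0.2 s.
3. the hub is home over the large bearing and let go (horizontal distance between hub and stub_axle below 0.005 m and z of hub in the frame of stub_axle between 0.02 and 0.024 m and angle between hub's own z axis and vertical below 0.08 rad and contact force between the fingers and hub below 0.1 N), for 0.2 s.
4. the small bearing is home in the hub on top of the sleeve and let go (horizontal distance between small_bearing and stub_axle below 0.003 m and z of small_bearing in the frame of stub_axle between 0.047 and 0.051 m and angle between small_bearing's own z axis and vertical below 0.08 rad and contact force between the fingers and small_bearing below 0.1 N), for 0.2 s.
5. the washer lies on the small bearing and is let go (horizontal distance between washer and stub_axle below 0.003 m and z of washer in the frame of stub_axle between 0.059 and 0.063 m and angle between washer's own z axis and vertical below 0.08 rad and contact force between the fingers and washer below 0.1 N), for 0.2 s.
At the end, for the whole second after the job is handed in: Large bearing, sleeve, hub, small bearing and washer all sit on the spindle at rest, each within 2 mm of its home height over the axle's origin (18, 33, 22, 49 and 61 mm), within 3 mm of the spindle's axis (the hub 5 mm) and level within 0.08 rad (horizontal distance between each of large_bearing, sleeve, small_bearing, washer and stub_axle below 0.003 m and z of large_bearing in the frame of stub_axle between 0.016 and 0.02 m and angle between each of large_bearing, sleeve, hub, small_bearing, washer's own z axis and vertical below 0.08 rad and linear speed of each of large_bearing, sleeve, hub, small_bearing, washer below 0.02 m/s and z of sleeve in the frame of stub_axle between 0.031 and 0.035 m and horizontal distance between hub and stub_axle below 0.005 m and z of hub in the frame of stub_axle between 0.02 and 0.024 m and z of small_bearing in the frame of stub_axle between 0.047 and 0.051 m and z of washer in the frame of stub_axle between 0.059 and 0.063 m); the robot touches nothing.
It fails at once if the jar of screws is pushed more than 20 mm from its place (distance of screw_jar from where it was at the start of the episode above 0.02 m).
It fails at once if the spanner is pushed more than 20 mm from its place (distance of spanner_13 from where it was at the start of the episode above 0.02 m).
It fails at once if the tape measure is pushed more than 20 mm from its place (distance of tape_measure from where it was at the start of the episode above 0.02 m).
It also fails if it takes over 115 s, if anything falls off the work surface, if the arm or the gripper's body presses on something with over 40 N, if the wrist force passes 120 N, or if a joint passes its speed limit or range.

## Working session

There is one attempt and no reset: what is moved stays moved. The work goes in short steps, Python scripts to look and compute and a shell command to move; the robot and the scene stay as the last step left them, time stands still between calls to the robot, and variables do not carry over. Pictures are saved under pics/ and viewed, at most 17 in all, crops included, and the job is handed in when it is done.

```bash
ls; mkdir -p pics; cat > h.py <<'E'
import numpy as np, cv2
from cell import env
def undist(c,px):
    K=np.array([[c['fx'],0,c['cx']],[0,c['fy'],c['cy']],[0,0,1.]])
    return cv2.undistortPoints(np.array(px,float).reshape(-1,1,2),K,np.array(c['dist'],float)).reshape(-1,2)
def cloud(c,mask,T_wc=None):
    if T_wc is None: T_wc=np.linalg.inv(np.array(c['camera_from_world']))
    r,k=np.nonzero(mask&(c['depth']>0)); d=c['depth'][r,k]
    n=undist(c,np.stack([k,r],1))
    P=np.stack([n[:,0]*d,-n[:,1]*d,-d,np.ones_like(d)],1)
    return (P@T_wc.T)[:,:3]
def save(c,name): cv2.imwrite(f'pics/{name}.png',cv2.cvtColor(c['image'],cv2.COLOR_RGB2BGR))
T=['stub_axle','large_bearing','sleeve','hub','small_bearing','washer','screw_jar','spanner_13','tape_measure','tool_tin']
E
python3 - <<'E'
from h import *
for cam in ['top','scene']:
    c=env.read_camera(cam); save(c,cam+'0')
    print(cam,c['fx'],c['dist'],np.linalg.inv(np.array(c['camera_from_world']))[:3].round(3).tolist())
    for t in T:
        m=env.masks_of(c,t)
        for d in m[:2]:
            P=cloud(c,d['pixels'])
            if len(P)<10: print(t,d['p'],d['extent'],'few');continue
            z=np.percentile(P[:,2],95); Q=P[P[:,2]>z-.004]
            (e,r)=cv2.minEnclosingCircle(Q[:,:2].astype(np.float32))
            print(t,round(d['p'],2),np.round(d['extent']).tolist(),'z95 %.4f'%z,'med',np.median(P,0).round(3),'topc',np.round(e,4),'r %.4f'%r, len(P))
E
```

```text
pics
top 454.0804899563492 [-0.10511074  0.          0.          0.          0.        ] [[0.022, 0.994, -0.105, 0.409], [-1.0, 0.021, -0.017, 0.123], [-0.015, 0.105, 0.994, 1.202]]
stub_axle 0.65 [242.0, 270.0, 282.0, 309.0] z95 0.0343 med [0.382 0.28  0.011] topc [0.3814 0.2812] r 0.0114 1019
stub_axle 0.31 [197.0, 152.0, 225.0, 185.0] z95 0.0771 med [0.685 0.421 0.072] topc [0.6906 0.427 ] r 0.0292 609
large_bearing 0.68 [403.0, 221.0, 427.0, 239.0] z95 0.0190 med [ 0.541 -0.12   0.015] topc [ 0.5396 -0.1202] r 0.0264 259
sleeve 0.37 [139.0, 228.0, 194.0, 261.0] z95 0.0095 med [0.502 0.53  0.005] topc [0.4866 0.5471] r 0.0817 265
hub 0.7 [207.0, 204.0, 241.0, 238.0] z95 0.0322 med [0.554 0.385 0.016] topc [0.5562 0.3887] r 0.0286 680
small_bearing 0.71 [468.0, 235.0, 483.0, 247.0] z95 0.0153 med [ 0.518 -0.281  0.011] topc [ 0.5166 -0.2796] r 0.0187 144
washer 0.75 [207.0, 255.0, 226.0, 272.0] z95 0.0104 med [0.448 0.408 0.007] topc [0.4477 0.4086] r 0.0230 194
screw_jar 0.74 [194.0, 154.0, 226.0, 184.0] z95 0.0770 med [0.685 0.422 0.072] topc [0.6907 0.4278] r 0.0295 632
tape_mea
[... 828 characters left out ...]
56  0.3893] r 0.0303 754
hub 0.35 [317.0, 258.0, 326.0, 272.0] z95 0.0178 med [0.511 0.166 0.012] topc [0.5124 0.1657] r 0.0177 154
washer 0.7 [228.0, 312.0, 250.0, 331.0] z95 0.0093 med [0.445 0.409 0.007] topc [0.4471 0.4106] r 0.0242 249
screw_jar 0.81 [180.0, 231.0, 205.0, 267.0] z95 0.0760 med [0.669 0.433 0.055] topc [0.69   0.4274] r 0.0312 888
screw_jar 0.6 [141.0, 305.0, 201.0, 364.0] z95 0.0089 med [0.483 0.558 0.006] topc [0.4897 0.5536] r 0.0830 475
spanner_13 0.89 [145.0, 304.0, 201.0, 366.0] z95 0.0089 med [0.481 0.561 0.006] topc [0.4897 0.5536] r 0.0830 416
tape_measure 0.69 [399.0, 178.0, 429.0, 203.0] z95 0.0645 med [ 0.606 -0.213  0.041] topc [ 0.6128 -0.2225] r 0.0252 537
```

View pics/top0.png

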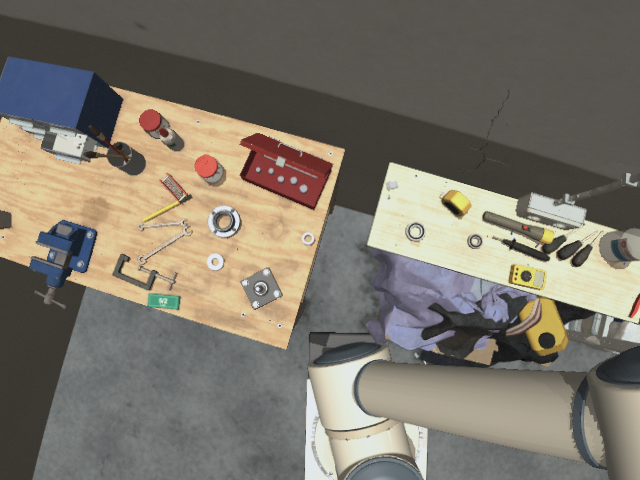

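View pics/scene0.png

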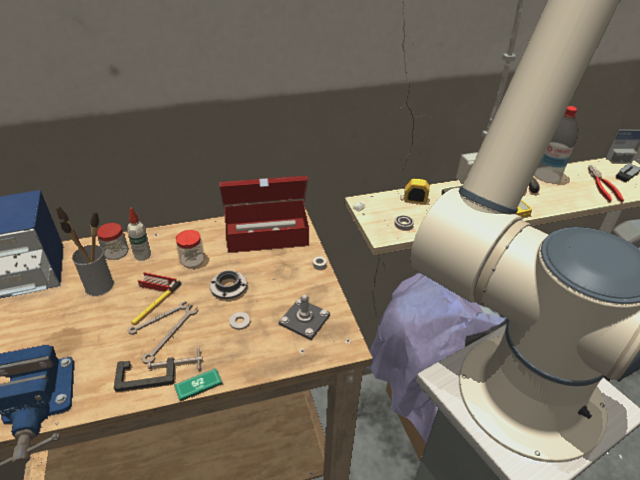

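The top view shows two benches. The left one has the axle (262,289), hub (224,221), washer (215,262), sleeve (308,239) and jar (208,167). The right one has the large bearing (415,231), small bearing (475,241) with a screwdriver tip beside it, and the tape measure (456,203). The scene view agrees.

```bash
cat >> h.py <<'E'
from scipy.spatial.transform import Rotation as R
def tool():
    s=env.sense(); q=s['tool_rot']; M=np.eye(4); M[:3,:3]=R.from_quat([q[1],q[2],q[3],q[0]]).as_matrix(); M[:3,3]=s['tcp_pos']; return s,M
def plan(x,y,z):
    s,M=tool(); d=M[:3,:3].T@(np.array([x,y,z])-M[:3,3]); print('slide units',(d/.15).round(4),'mm',(d*1e3).round(1),'t',round(s['time'],2))
def wrist(name=None):
    s,M=tool(); c=env.read_camera('wrist')
    if name: save(c,name)
    return c,M@np.array(c['tool_from_camera']),M
E
python3 - <<'E'
from h import *
s,M=tool(); print(M.round(3)); print(s['q'],s['time'],s['force'],s['width'])
c,W,M=wrist(); print(np.array(c['tool_from_camera']).round(4), c['fx'],c['dist'])
plan(.54,-.12,.25); plan(.381,.283,.3)
E
```

```text
[[ 0.935  0.355 -0.     0.222]
 [ 0.355 -0.935 -0.    -0.584]
 [-0.     0.    -1.     0.212]
 [ 0.     0.     0.     1.   ]]
[-1.30352077e+00  4.93600323e-01  1.34548884e+00 -2.68995761e-06
  1.30250167e+00 -9.55009213e-02] 1.1 [-0.02324234  0.62695624 -0.53409318] 0.08530161646849832
[[-1.000e-04  9.513e-01  3.083e-01  7.940e-02]
 [ 1.000e+00  2.000e-04 -2.000e-04 -1.000e-04]
 [-3.000e-04  3.083e-01 -9.513e-01 -1.619e-01]
 [ 0.000e+00  0.000e+00  0.000e+00  1.000e+00]] 423.3021218400183 [-0.08638695  0.          0.          0.          0.        ]
slide units [ 3.0817 -2.1411 -0.2535] mm [ 462.3 -321.2  -38. ] t 1.15
slide units [ 3.0442 -5.0291 -0.5867] mm [ 456.6 -754.4  -88. ] t 1.15
```

```bash
python3 -m crank '[{"slide":[0.33,-0.23,-0.03],"twist":[0,0,0],"claw":85},{"slide":[0.33,-0.23,-0.03],"twist":[0,0,0],"claw":85},{"slide":[0.33,-0.23,-0.03],"twist":[0,0,0],"claw":85},{"slide":[0.33,-0.23,-0.03],"twist":[0,0,0],"claw":85},{"slide":[0.33,-0.23,0],"twist":[0,0,0],"claw":85},{"slide":[0.33,-0.23,0],"twist":[0,0,0],"claw":85},{"slide":[0.33,-0.23,0],"twist":[0,0,0],"claw":85},{"slide":[0.33,-0.23,0],"twist":[0,0,0],"claw":85}]' 40
cat >> h.py <<'E'
def look(t,h,rad,name=None,verbose=True):
    """ring/disc centre of the top face (height h) from wrist depth + mask"""
    c,W,M=wrist(name); out=None
    for d in env.masks_of(c,t)[:2]:
        P=cloud(c,d['pixels'],W)
        if len(P)<20: continue
        ztop=np.percentile(P[:,2],90); Q=P[abs(P[:,2]-ztop)<.004]
        # contour of mask projected to plane z=h, circle fit
        cs=max(cv2.findContours(d['pixels'].astype(np.uint8),0,1)[0],key=len).reshape(-1,2)
        n=undist(c,cs); ray=np.stack([n[:,0],-n[:,1],-np.ones(len(n))],1)@W[:3,:3].T
        X=W[:3,3]+ray*((h-W[2,3])/ray[:,2])[:,None]
        e,r=cv2.minEnclosingCircle(Q[:,:2].astype(np.float32))
        A=np.c_[2*X[:,:2],np.ones(len(X))]; s=np.linalg.lstsq(A,(X[:,:2]**2).sum(1),rcond=None)[0]
        print(t,'p %.2f'%d['p'],'ext',np.round(d['extent']).tolist(),'ztop %.4f'%ztop,'enc',np.round(e,4),'%.4f'%r,'mean',Q[:,:2].mean(0).round(4),'fit',s[:2].round(4),'%.4f'%np.sqrt(s[2]+s[0]**2+s[1]**2))
    return c,W
E
python3 - <<'E'
from h import *
look('large_bearing',.015,.026,'w1'); look('small_bearing',.012,.02); print(tool()[1].round(3),tool()[0]['time'])
E
```

```text
time: 2.15
tcp_pos: [0.495, -0.184, 0.2302]
tool_rot: [0.0, 0.984, 0.18, 0.0]
force: [0.4, -0.3, 0.1]
width: 0.0852
grip_force: 0.0
large_bearing p 0.63 ext [236.0, 90.0, 292.0, 149.0] ztop 0.0157 enc [ 0.5412 -0.1194] 0.0261 mean [ 0.5418 -0.1196] fit [ 0.5416 -0.1199] 0.0255
small_bearing p 0.72 ext [400.0, 188.0, 446.0, 229.0] ztop 0.0126 enc [ 0.5184 -0.2797] 0.0203 mean [ 0.5192 -0.2791] fit [ 0.5193 -0.2785] 0.0199
[[ 0.934  0.357 -0.     0.494]
 [ 0.357 -0.934 -0.    -0.185]
 [-0.     0.    -1.     0.23 ]
 [ 0.     0.     0.     1.   ]] 2.35
```

View pics/w1.png

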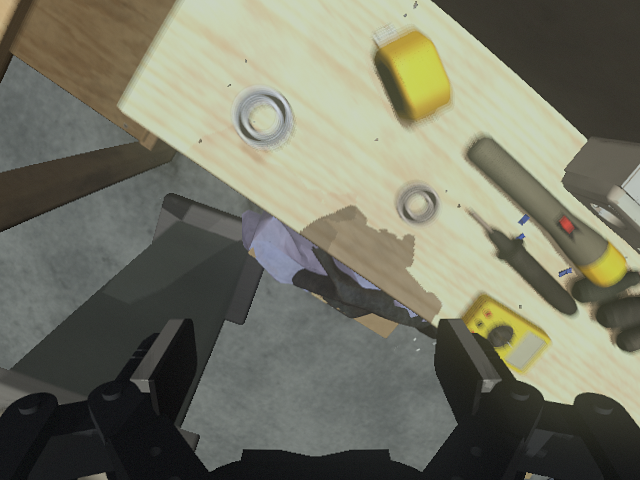

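```bash
python3 -c "
from h import *
plan(.5416,-.1197,.11)"
```

```text
slide units [ 0.4488 -0.2938  0.7996] mm [ 67.3 -44.1 119.9] t 2.35
```

```bash
python3 -m crank '[{"slide":[0.15,-0.1,0.25],"twist":[0,0,0],"claw":70},{"slide":[0.15,-0.1,0.25],"twist":[0,0,0],"claw":70},{"slide":[0.15,-0.094,0.25],"twist":[0,0,0],"claw":70},{"slide":[0,0,0.05],"twist":[0,0,0],"claw":70},{"slide":[0,0,0],"twist":[0,0,0],"claw":70},{"slide":[0,0,0],"twist":[0,0,0],"claw":70},{"slide":[0,0,0],"twist":[0,0,0],"claw":70},{"slide":[0,0,0],"twist":[0,0,0],"claw":70}]' 40
python3 - <<'E'
from h import *
look('large_bearing',.015,.026,'w2'); look('large_bearing',.015,.026);plan(.5416,-.1197,.01)
E
```

```text
time: 3.35
tcp_pos: [0.5417, -0.121, 0.1106]
tool_rot: [0.0, 0.984, 0.18, 0.0]
force: [0.2, 0.6, -0.7]
width: 0.0702
grip_force: 0.0
large_bearing p 0.66 ext [270.0, 191.0, 350.0, 270.0] ztop 0.0154 enc [ 0.5415 -0.1191] 0.0264 mean [ 0.5426 -0.119 ] fit [ 0.5429 -0.1188] 0.0263
large_bearing p 0.93 ext [272.0, 187.0, 349.0, 273.0] ztop 0.0154 enc [ 0.5417 -0.1194] 0.0263 mean [ 0.5426 -0.119 ] fit [ 0.5429 -0.119 ] 0.0261
slide units [ 0.0021 -0.0056  0.6676] mm [  0.3  -0.8 100.1] t 3.55
```

View pics/w2.png

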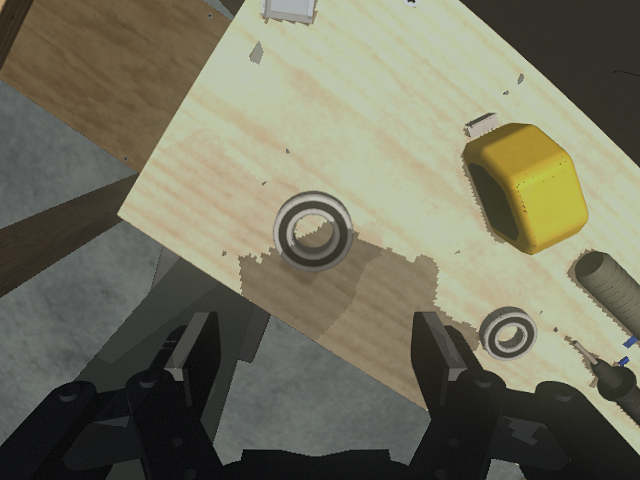

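```bash
python3 - <<'E'
from h import *
c,W,M=wrist()
m=np.zeros((480,640),bool); m[300:440,170:225]=1; m[300:440,410:465]=1
P=cloud(c,m,np.array(c['tool_from_camera'])); P=P[(abs(P[:,0])<.02)&(P[:,2]<.05)]
for sgn in (-1,1):
    Q=P[P[:,1]*sgn>0]; print(len(Q),Q.min(0).round(4),Q.max(0).round(4),np.percentile(Q[:,2],[90,95,98]).round(4))
plan(.5425,-.119,.016)
E
```

```text
5208 [-0.0116 -0.0485 -0.0979] [ 0.0186 -0.0211 -0.0261] [-0.0361 -0.0329 -0.0304]
5543 [-0.0111  0.0209 -0.0977] [ 0.0185  0.049  -0.0265] [-0.0365 -0.033  -0.0303]
slide units [ 0.0097 -0.0074  0.6271] mm [ 1.4 -1.1 94.1] t 3.6
```

```bash
python3 - <<'E'
from h import *
c,W,M=wrist()
T=np.array(c['tool_from_camera'])
for v in (308,312,316,325,340,360,380):
    for u in (414,420,428,436,444,455):
        m=np.zeros((480,640),bool); m[v,u]=1
        P=cloud(c,m,T); print(v,u,c['depth'][v,u].round(4),(P*1e3).round(1)[0] if len(P) else None)
E
```

```text
308 414 0.3018 [-59.5  70.9 110.3]
308 420 0.3011 [-59.2  75.  109.7]
308 428 0.3015 [-59.4  80.9 110. ]
308 436 0.3011 [-59.3  86.7 109.7]
308 444 0.3032 [-60.3  93.2 111.5]
308 455 0.3015 [-59.6 100.7 109.9]
312 414 0.3031 [-62.9  71.2 110.6]
312 420 0.144 [ 11.8  35.8 -32.5]
312 428 0.1446 [ 11.5  38.8 -31.9]
312 436 0.303 [-62.9  87.2 110.4]
312 444 0.3028 [-62.9  93.1 110.3]
312 455 0.3024 [-62.8 101.  109.9]
316 414 0.1488 [  8.2  34.9 -28.6]
316 420 0.1432 [ 10.9  35.6 -33.6]
316 428 0.1431 [ 10.8  38.4 -33.7]
316 436 0.143 [ 10.9  41.1 -33.8]
316 444 0.3048 [-66.6  93.7 111.1]
316 455 0.304 [-66.3 101.6 110.4]
325 414 0.1483 [  5.4  34.8 -30. ]
325 420 0.1404 [  9.3  35.  -37.1]
325 428 0.1369 [ 11.   36.7 -40.2]
325 436 0.137 [ 10.9  39.4 -40.1]
325 444 0.1418 [  8.5  43.6 -35.8]
325 455 0.3054 [-73.3 102.1 109.6]
340 414 0.1491 [ -0.1  35.1 -31. ]
340 420 0.1404 [  4.5  35.  -38.6]
340 428 0.131 [  9.4  35.2 -46.8]
340 436 0.1278 [ 11.1  36.8 -49.7]
340 444 0.1276 [ 11.2  39.2 -49.9]
340 455 0.1343 [  7.6  44.9 -44. ]
360 414 0.1481 [ -6.4  34.9 -34.1]
360 420 0.1395 [ -1.4  34.9 -41.5]
360 428 0.1299 [  4.1  35.  -49.8]
360 436 0.1212 [  9.1  35.  -57.3]
360 444 0.1184 [ 10.7  36.5 -59.8]
360 455 0.1172 [ 11.4  39.3 -60.8]
380 414 0.3211 [-121.5   76.   110.5]
380 420 0.1396 [ -8.   35.  -43.5]
380 428 0.1285 [ -1.1  34.7 -53. ]
380 436 0.1211 [  3.5  35.1 -59.2]
380 444 0.1139 [  8.   35.2 -65.4]
380 455 0.1152 [  7.1  38.7 -64.3]
```

The bearing sits at about (312,230), clear of other items. The depth picture puts the fingertips further back than the stated 8 mm, so I'll descend guarded and check.

```bash
python3 -m crank '[{"slide":[0.01,-0.007,0.1],"twist":[0,0,0],"claw":70},{"slide":[0,0,0.15],"twist":[0,0,0],"claw":70},{"slide":[0,0,0.15],"twist":[0,0,0],"claw":70},{"slide":[0,0,0.1],"twist":[0,0,0],"claw":70},{"slide":[0,0,0.08],"twist":[0,0,0],"claw":70},{"slide":[0,0,0.03],"twist":[0,0,0],"claw":70},{"slide":[0,0,0],"twist":[0,0,0],"claw":70},{"slide":[0,0,0],"twist":[0,0,0],"claw":70}]' 40
python3 - <<'E'
from h import *
c,W,M=wrist('w3'); T=np.array(c['tool_from_camera'])
P=cloud(c,np.ones((480,640),bool),T)
Q=P[(abs(P[:,0])<.011)&(abs(P[:,1])>.033)&(abs(P[:,1])<.042)]
print(np.percentile(Q[:,2],[50,90,99])); 
B=cloud(c,np.ones((480,640),bool),W); B=B[(abs(B[:,0]-.5425)<.03)&(abs(B[:,1]+.119)<.03)]; print(np.percentile(B[:,2],[1,10,30,50]))
E
```

```text
time: 4.65
tcp_pos: [0.543, -0.1192, 0.019]
tool_rot: [0.0, 0.984, 0.18, 0.0]
force: [-0.0, -0.7, -1.2]
width: 0.0697
grip_force: 0.0
[-0.04630939  0.0192912   0.02019242]
[-0.00114828 -0.00021822  0.01354458  0.01520199]
```

View pics/w3.png

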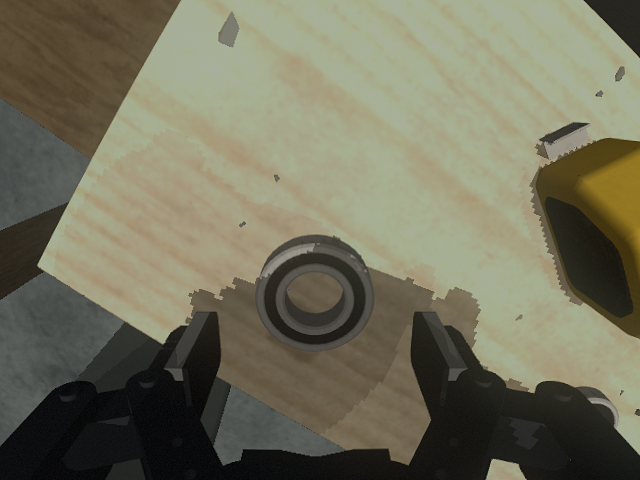

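Bearing at (315,298); fingertips at (205,315)/(425,315) are clearly still above it. I'll continue down in guarded steps.

```bash
python3 -m crank '[{"slide":[0,0,0.03],"twist":[0,0,0],"claw":70},{"slide":[0,0,0.02],"twist":[0,0,0],"claw":70},{"slide":[0,0,0.01],"twist":[0,0,0],"claw":70},{"slide":[0,0,0.0],"twist":[0,0,0],"claw":70},{"slide":[0,0,0],"twist":[0,0,0],"claw":70},{"slide":[0,0,0],"twist":[0,0,0],"claw":70},{"slide":[0,0,0],"twist":[0,0,0],"claw":70},{"slide":[0,0,0],"twist":[0,0,0],"claw":70}]' 40
python3 - <<'E'
from h import *
c,W,M=wrist(); T=np.array(c['tool_from_camera'])
P=cloud(c,np.ones((480,640),bool),T)
F=P[(abs(P[:,0])<.012)&(abs(P[:,1])>.0345)&(abs(P[:,1])<.042)&(P[:,2]<0)]
print('tips',F[:,2].max(), np.sort(F[:,2])[-40:].round(4)[::8])
B=P[(np.hypot(P[:,0],P[:,1])<.024)]; print('bearing top z tool',np.percentile(B[:,2],[1,5,20,50]).round(4))
G=P[(abs(P[:,0]-.05)<.01)]; print('table z tool',np.median(G[:,2]))
E
```

```text
time: 5.7
tcp_pos: [0.5426, -0.1191, 0.0095]
tool_rot: [0.0, 0.984, 0.18, 0.0]
force: [-0.3, 0.4, 0.2]
width: 0.0701
grip_force: 0.0
tips -0.026123708530837064 [-0.0277 -0.0275 -0.0273 -0.0272 -0.0267]
bearing top z tool [-0.1015 -0.1    -0.0967 -0.0053]
table z tool 0.009475698486324277
```

```bash
python3 - <<'E'
from h import *
c=env.read_camera('scene'); im=c['image'][100:280,330:560]; cv2.imwrite('pics/s1.png',cv2.cvtColor(cv2.resize(im,None,fx=3.4,fy=3.3,interpolation=2),cv2.COLOR_RGB2BGR))
E
```

```text
(no output)
```

View pics/s1.png

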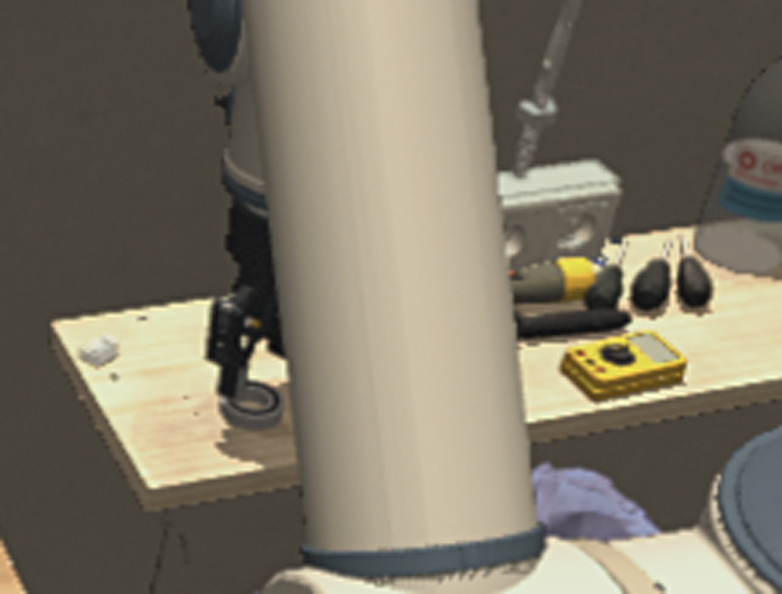

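The crop shows the left fingertip at crop pixel (230,398), image about (397.6,220.6). I'll find the height that corresponds to.

```bash
python3 - <<'E'
from h import *
c=env.read_camera('scene');s,M=tool()
K=np.array([[c['fx'],0,c['cx']],[0,c['fy'],c['cy']],[0,0,1.]])
for y in (-.035,-.043):
  for z in (-.04,-.028,-.01,.0,.008):
    X=np.array([M@[x,y,z,1] for x in (-.011,0,.011)]); C=(X@np.array(c['camera_from_world']).T)[:,:3]*[1,-1,-1]
    print(y,z,(M@[0,y,z,1])[2].round(3),cv2.projectPoints(C,np.zeros(3),np.zeros(3),K,np.array(c['dist'],float))[0].reshape(-1,2).round(1).tolist())
X=M@[0,0,0,1]
E
```

```text
-0.035 -0.04 0.049 [[401.5, 217.4], [397.9, 215.7], [394.3, 214.1]]
-0.035 -0.028 0.037 [[400.9, 221.0], [397.3, 219.4], [393.8, 217.8]]
-0.035 -0.01 0.019 [[400.1, 226.3], [396.5, 224.7], [393.0, 223.1]]
-0.035 0.0 0.009 [[399.6, 229.2], [396.1, 227.6], [392.6, 226.0]]
-0.035 0.008 0.001 [[399.3, 231.6], [395.7, 229.9], [392.3, 228.3]]
-0.043 -0.04 0.049 [[399.9, 218.8], [396.3, 217.2], [392.7, 215.6]]
-0.043 -0.028 0.037 [[399.4, 222.4], [395.8, 220.8], [392.2, 219.2]]
-0.043 -0.01 0.019 [[398.5, 227.8], [395.0, 226.1], [391.4, 224.5]]
-0.043 0.0 0.009 [[398.1, 230.7], [394.5, 229.0], [391.0, 227.4]]
-0.043 0.008 0.001 [[397.7, 233.0], [394.2, 231.4], [390.7, 229.7]]
```

Both cameras agree: the tips are about 28 mm behind the reported TCP at 70 mm opening. I'll work with measured tips.

```bash
cat >> h.py <<'E'
def tips(c):
    P=cloud(c,np.ones((480,640),bool),np.array(c['tool_from_camera'])); w=env.sense()['width']/2
    F=P[(abs(P[:,0])<.012)&(abs(P[:,1])>w-.001)&(abs(P[:,1])<w+.008)&(P[:,2]<-.005)]
    t=np.sort(F[:,2])[-20]; print('width %.1f tip toolz %.4f world z %.4f'%(w*2e3,t,tool()[1][2,3]-t)); return t
E
python3 -m crank '[{"slide":[0,0,0.04],"twist":[0,0,0],"claw":60},{"slide":[0,0,0.04],"twist":[0,0,0],"claw":60},{"slide":[0,0,0.04],"twist":[0,0,0],"claw":60},{"slide":[0,0,0.02],"twist":[0,0,0],"claw":60},{"slide":[0,0,0],"twist":[0,0,0],"claw":60},{"slide":[0,0,0],"twist":[0,0,0],"claw":60},{"slide":[0,0,0],"twist":[0,0,0],"claw":60},{"slide":[0,0,0],"twist":[0,0,0],"claw":60}]' 40
python3 - <<'E'
from h import *
c,W,M=wrist(); tips(c)
look('large_bearing',.015,.026)
E
```

```text
time: 6.85
tcp_pos: [0.5427, -0.1191, -0.0114]
tool_rot: [0.0, 0.984, 0.18, 0.0]
force: [-0.0, 1.0, 0.2]
width: 0.06
grip_force: 0.0
width 59.8 tip toolz -0.0100 world z -0.0014
large_bearing p 0.74 ext [246.0, 257.0, 380.0, 394.0] ztop 0.0154 enc [ 0.5414 -0.1194] 0.0267 mean [ 0.5433 -0.1184] fit [ 0.5439 -0.1182] 0.0268
```

```bash
python3 -m crank '[{"slide":[0.003,0,0.03],"twist":[0,0,0],"claw":58},{"slide":[0,0,0.02],"twist":[0,0,0],"claw":56},{"slide":[0,0,0],"twist":[0,0,0],"claw":45},{"slide":[0,0,0],"twist":[0,0,0],"claw":45},{"slide":[0,0,0],"twist":[0,0,0],"claw":45},{"slide":[0,0,0],"twist":[0,0,0],"claw":45},{"slide":[0,0,0],"twist":[0,0,0],"claw":45},{"slide":[0,0,0],"twist":[0,0,0],"claw":45}]' 40
```

```text
time: 8.0
tcp_pos: [0.543, -0.1189, -0.019]
tool_rot: [0.0, 0.984, 0.18, 0.0]
force: [0.5, -0.2, -1.7]
width: 0.0497
grip_force: 41.6
```

```bash
python3 -m crank '[{"slide":[0,0,-0.1],"twist":[0,0,0],"claw":45},{"slide":[0,0,-0.3],"twist":[0,0,0],"claw":45},{"slide":[0,0,-0.4],"twist":[0,0,0],"claw":45},{"slide":[0,0,-0.2],"twist":[0,0,0],"claw":45},{"slide":[0,-0.3,0],"twist":[0,0,0],"claw":45},{"slide":[0,-0.38,0],"twist":[0,0,0],"claw":45},{"slide":[0,-0.38,0],"twist":[0,0,0],"claw":45},{"slide":[0,-0.38,0],"twist":[0,0,0],"claw":45}]' 40
python3 -c "
from h import *
plan(.381,.283,.13)"
```

```text
time: 9.0
tcp_pos: [0.4656, 0.0845, 0.132]
tool_rot: [0.0, 0.984, 0.18, 0.001]
force: [0.6, -0.3, 0.4]
width: 0.0498
grip_force: 42.2
slide units [-0.0583 -1.4374  0.0131] mm [  -8.7 -215.6    2. ] t 9.0
```

```bash
python3 -m crank '[{"slide":[-0.1,-0.35,0],"twist":[0,0,0],"claw":45},{"slide":[-0.1,-0.35,0],"twist":[0,0,0],"claw":45},{"slide":[-0.1,-0.35,0],"twist":[0,0,0],"claw":45},{"slide":[-0.1,-0.25,0],"twist":[0,0,0],"claw":45},{"slide":[-0.1,-0.14,0],"twist":[0,0,0],"claw":45},{"slide":[-0.03,0,0],"twist":[0,0,0],"claw":45},{"slide":[0,0,0],"twist":[0,0,0],"claw":45},{"slide":[0,0,0],"twist":[0,0,0],"claw":45}]' 40
cat >> h.py <<'E'
def axle(c,W,guess=(.381,.283)):
    P=cloud(c,np.ones((480,640),bool),W); P=P[np.hypot(P[:,0]-guess[0],P[:,1]-guess[1])<.04]
    for a,b in ((.036,.05),(.05,.066),(.067,.08)):
        Q=P[(P[:,2]>a)&(P[:,2]<b)]
        if len(Q)<15: continue
        # visible half of a cylinder: circle fit with known-radius free
        A=np.c_[2*Q[:,:2],np.ones(len(Q))]; s=np.linalg.lstsq(A,(Q[:,:2]**2).sum(1),rcond=None)[0]
        print('axle z',a,b,len(Q),'fit',s[:2].round(4),'r %.4f'%np.sqrt(s[2]+s[0]**2+s[1]**2),'mean',Q.mean(0).round(4),'zmax %.4f'%Q[:,2].max())
E
python3 - <<'E'
from h import *
c,W,M=wrist('w4'); print(M[:3,3]); axle(c,W)
c2,W2,_=wrist()
print([ (d['p'],d['pixel']) for d in env.place_of(c2,'stub_axle')[:2]])
look('sleeve',.016,.0165)
E
```

```text
time: 10.0
tcp_pos: [0.3161, 0.2565, 0.1313]
tool_rot: [-0.0, 0.984, 0.18, 0.0]
force: [-0.2, -0.1, -0.1]
width: 0.0498
grip_force: 42.2
[0.31614469 0.25651102 0.13126064]
axle z 0.067 0.08 919 fit [0.3821 0.2845] r 0.0061 mean [0.3823 0.2845 0.0733] zmax 0.0777
[(0.56, [114.6, 310.1])]
sleeve p 0.72 ext [535.0, 0.0, 591.0, 15.0] ztop 0.0168 enc [0.5071 0.1626] 0.0141 mean [0.5041 0.1615] fit [0.5054 0.1662] 0.0120
```

View pics/w4.png

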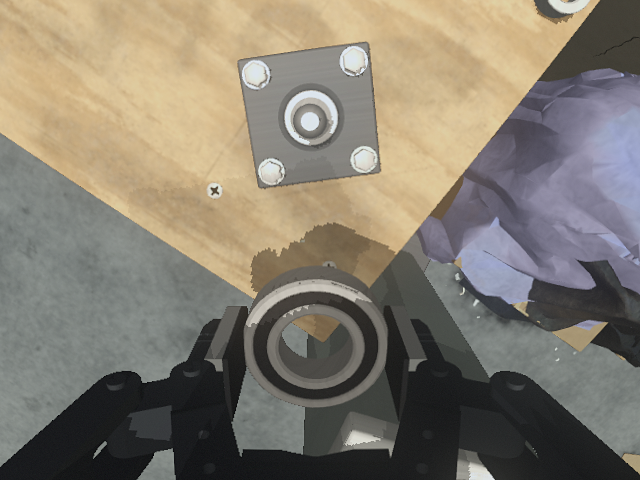

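The axle spindle is at (311,119), with the plate nearly square to the jaws. The bearing is held level between the pads at (315,340). Next: bearing centre in the tool frame, and the tip disc.

```bash
cat >> h.py <<'E'
def fitc(Q):
    A=np.c_[2*Q[:,:2],np.ones(len(Q))]; s=np.linalg.lstsq(A,(Q[:,:2]**2).sum(1),rcond=None)[0]; return s[:2],np.sqrt(s[2]+s[0]**2+s[1]**2)
def held(t,h,c=None):
    """top-face plane/centre of the held thing, tool frame"""
    if c is None: c,_,_=wrist()
    T=np.array(c['tool_from_camera'])
    for d in env.masks_of(c,t)[:2]:
        P=cloud(c,d['pixels'],T)
        P=P[P[:,2]<-.0]
        if len(P)<50: continue
        zt=np.percentile(P[:,2],8); Q=P[P[:,2]<zt+.003]; e,r=cv2.minEnclosingCircle(Q[:,:2].astype(np.float32)); 
        A=np.c_[Q[:,:2],np.ones(len(Q))]; pl=np.linalg.lstsq(A,Q[:,2],rcond=None)[0]
        cs=max(cv2.findContours(d['pixels'].astype(np.uint8),0,1)[0],key=len).reshape(-1,2)
        print(t,'held p %.2f'%d['p'],'ztop %.4f bottom %.4f'%(np.median(Q[:,2]),np.median(Q[:,2])+h),'enc',np.round(e,4),'%.4f'%r,'mean',Q.mean(0).round(4),'tilt',pl[:2].round(3))
E
python3 - <<'E'
from h import *
c,W,M=wrist(); held('large_bearing',.015,c)
P=cloud(c,np.ones((480,640),bool),W); P=P[np.hypot(P[:,0]-.382,P[:,1]-.2845)<.04]
for a,b in ((.0755,.08),(.064,.074),(.03,.06),(.0165,.022),(.007,.0125)):
    Q=P[(P[:,2]>a)&(P[:,2]<b)]
    if len(Q)>10: e,r=cv2.minEnclosingCircle(Q[:,:2].astype(np.float32)); print(a,b,len(Q),np.round(e,4),round(r,4),Q.mean(0).round(4), fitc(Q))
E
```

```text
large_bearing held p 0.73 ztop -0.0337 bottom -0.0187 enc [-0.0015  0.0003] 0.0266 mean [ 0.0007 -0.0001 -0.0337] tilt [ 0.    -0.001]
0.0755 0.08 254 [0.3825 0.2845] 0.0054 [0.3822 0.2845 0.0762] (array([0.3822302 , 0.28457917]), np.float64(0.0034311530546987704))
0.064 0.074 502 [0.382  0.2844] 0.0088 [0.3823 0.2844 0.0714] (array([0.38208427, 0.28452455]), np.float64(0.0073661384626847685))
0.03 0.06 174 [0.3821 0.2845] 0.0124 [0.3879 0.2848 0.0308] (array([0.38132503, 0.28445204]), np.float64(0.010880188368363818))
0.0165 0.022 1044 [0.3821 0.2845] 0.04 [0.3831 0.2848 0.018 ] (array([0.3822899 , 0.28535233]), np.float64(0.017734158618483046))
0.007 0.0125 9605 [0.382  0.2845] 0.0401 [0.3831 0.2849 0.0102] (array([0.38217364, 0.2845268 ]), np.float64(0.030840196887692514))
```

```bash
python3 -c "
from h import *
plan(.3827,.2847,.020)"
```

```text
slide units [ 0.4853 -0.0159  0.7396] mm [ 72.8  -2.4 110.9] t 10.35
```

```bash
python3 -m crank '[{"slide":[0.15,-0.008,0],"twist":[0,0,0],"claw":45},{"slide":[0.2,-0.008,0],"twist":[0,0,0],"claw":45},{"slide":[0.135,0,0.1],"twist":[0,0,0],"claw":45},{"slide":[0,0,0.2],"twist":[0,0,0],"claw":45},{"slide":[0,0,0.2],"twist":[0,0,0],"claw":45},{"slide":[0,0,0.15],"twist":[0,0,0],"claw":45},{"slide":[0,0,0.09],"twist":[0,0,0],"claw":45},{"slide":[0,0,0],"twist":[0,0,0],"claw":45}]' 40
python3 - <<'E'
from h import *
c,W,M=wrist('w5'); held('large_bearing',.015,c)
P=cloud(c,np.ones((480,640),bool),W); P=P[np.hypot(P[:,0]-.382,P[:,1]-.2845)<.012]
for a,b in ((.0755,.08),(.066,.074)):
    Q=P[(P[:,2]>a)&(P[:,2]<b)]; print(len(Q),Q.mean(0).round(4),fitc(Q))
plan(.3827,.2847,.020)
E
```

```text
time: 11.35
tcp_pos: [0.3823, 0.2847, 0.0195]
tool_rot: [0.0, 0.984, 0.18, -0.001]
force: [-0.4, 0.2, -0.4]
width: 0.05
grip_force: 42.1
large_bearing held p 0.60 ztop -0.0337 bottom -0.0187 enc [-0.0016 -0.0001] 0.0266 mean [ 0.0024 -0.0002 -0.0338] tilt [ 0.004 -0.001]
571 [0.3826 0.2847 0.0761] (array([0.38263288, 0.28476245]), np.float64(0.003463854242426329))
1431 [0.3864 0.2862 0.0707] (array([0.38259094, 0.28476493]), np.float64(0.007308973989856077))
slide units [-0.0014  0.0017  0.0033] mm [-0.2  0.3  0.5] t 11.45
```

View pics/w5.png

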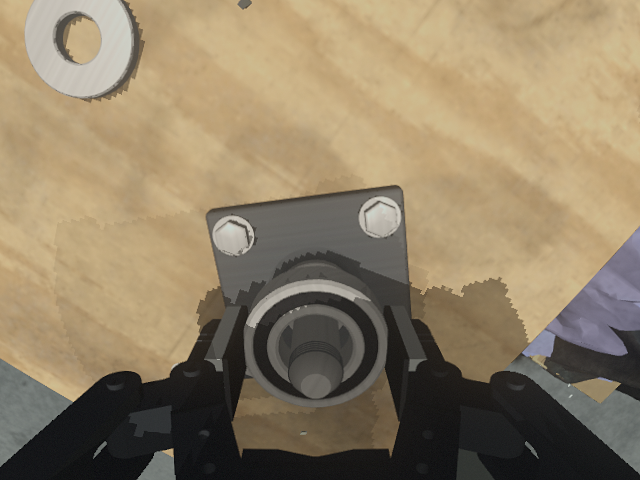

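The bearing is round the spindle at (315,345), roughly concentric. Lower it.

```bash
python3 -m crank '[{"slide":[0.004,0,0.03],"twist":[0,0,0],"claw":45},{"slide":[0,0,0.03],"twist":[0,0,0],"claw":45},{"slide":[0,0,0.02],"twist":[0,0,0],"claw":45},{"slide":[0,0,0.02],"twist":[0,0,0],"claw":45},{"slide":[0,0,0.015],"twist":[0,0,0],"claw":45},{"slide":[0,0,0.01],"twist":[0,0,0],"claw":45},{"slide":[0,0,0.005],"twist":[0,0,0],"claw":45},{"slide":[0,0,0],"twist":[0,0,0],"claw":45}]' 40
python3 -c "
from h import *
held('large_bearing',.015); plan(.3827,.2847,0)"
```

```text
time: 12.45
tcp_pos: [0.3831, 0.285, 0.0005]
tool_rot: [0.0, 0.984, 0.18, -0.0]
force: [-0.6, -0.6, -1.5]
width: 0.0496
grip_force: 42.2
large_bearing held p 0.67 ztop -0.0337 bottom -0.0187 enc [-0.0013 -0.0001] 0.0265 mean [ 0.0046 -0.0002 -0.0337] tilt [ 0.002 -0.002]
slide units [-0.0035  0.0014  0.0036] mm [-0.5  0.2  0.5] t 12.55
```

```bash
python3 -m crank '[{"slide":[0,0,0.004],"twist":[0,0,0],"claw":45},{"slide":[0,0,0],"twist":[0,0,0],"claw":65},{"slide":[0,0,0],"twist":[0,0,0],"claw":65},{"slide":[0,0,0],"twist":[0,0,0],"claw":65},{"slide":[0,0,-0.2],"twist":[0,0,0],"claw":65},{"slide":[0,0,-0.35],"twist":[0,0,0],"claw":65},{"slide":[0,0,-0.25],"twist":[0,0,0],"claw":65},{"slide":[0,0,0],"twist":[0,0,0],"claw":65}]' 40
python3 - <<'E'
from h import *
look('large_bearing',.033,.026); c,W,M=wrist('w6'); axle(c,W,(.3825,.2846)); plan(.512,.166,.12)
E
```

```text
time: 13.55
tcp_pos: [0.3844, 0.2858, 0.1224]
tool_rot: [-0.001, 0.984, 0.18, 0.002]
force: [0.2, -0.5, -0.5]
width: 0.065
grip_force: 0.0
large_bearing p 0.72 ext [277.0, 195.0, 354.0, 279.0] ztop 0.0334 enc [0.3818 0.2845] 0.0264 mean [0.3856 0.2858] fit [0.3835 0.2849] 0.0262
axle z 0.036 0.05 185 fit [0.3824 0.2846] r 0.0085 mean [0.3888 0.287  0.0431] zmax 0.0500
axle z 0.05 0.066 243 fit [0.3825 0.2846] r 0.0084 mean [0.3888 0.287  0.058 ] zmax 0.0658
axle z 0.067 0.08 812 fit [0.383  0.2849] r 0.0061 mean [0.384  0.2852 0.0731] zmax 0.0774
slide units [ 0.5253  1.0465 -0.0055] mm [ 78.8 157.   -0.8] t 13.7
```

The bearing is home (top at 33 mm). Next, the sleeve.

```bash
python3 -m crank '[{"slide":[0.1,0.2,0],"twist":[0,0,0],"claw":55},{"slide":[0.15,0.3,0],"twist":[0,0,0],"claw":55},{"slide":[0.15,0.3,0],"twist":[0,0,0],"claw":55},{"slide":[0.1,0.2,0],"twist":[0,0,0],"claw":55},{"slide":[0.025,0.046,0],"twist":[0,0,0],"claw":55},{"slide":[0,0,0.2],"twist":[0,0,0],"claw":55},{"slide":[0,0,0.2],"twist":[0,0,0],"claw":55},{"slide":[0,0,0],"twist":[0,0,0],"claw":55}]' 40
python3 - <<'E'
from h import *
c,W=look('sleeve',.016,.0165,'w7')
P=cloud(c,np.ones((480,640),bool),W); Q=P[(np.hypot(P[:,0]-.512,P[:,1]-.166)<.03)&(P[:,2]>.0135)&(P[:,2]<.02)]
print(len(Q),Q.mean(0).round(4),fitc(Q),cv2.minEnclosingCircle(Q[:,:2].astype(np.float32)));tips(c);plan(.512,.166,0)
E
```

```text
time: 14.7
tcp_pos: [0.51, 0.1663, 0.0576]
tool_rot: [0.0, 0.984, 0.181, -0.003]
force: [-0.3, 0.5, -0.4]
width: 0.0551
grip_force: 0.0
sleeve p 0.80 ext [292.0, 219.0, 355.0, 282.0] ztop 0.0165 enc [0.516  0.1651] 0.0170 mean [0.5166 0.1656] fit [0.5178 0.166 ] 0.0173
2132 [0.5165 0.1655 0.0157] (array([0.51631095, 0.16542036]), np.float64(0.013434147234699198)) ((0.5159733891487122, 0.1651180237531662), 0.017020154744386673)
width 54.8 tip toolz -0.0238 world z 0.0838
slide units [-0.0004  0.0044  0.3998] mm [-0.1  0.7 60. ] t 14.8
```

View pics/w7.png

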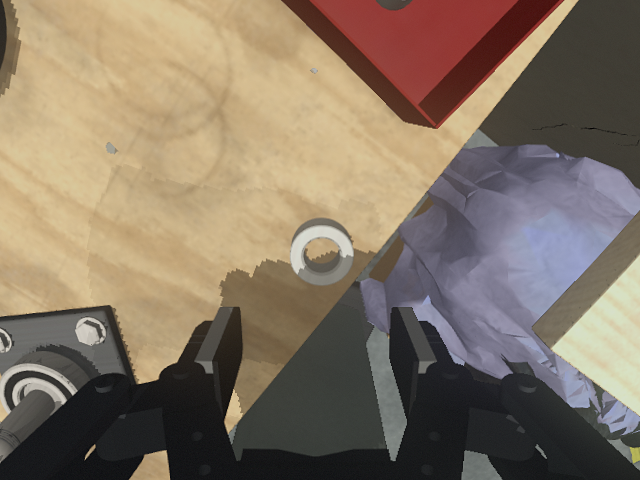

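The sleeve is at (322,252), near the bench edge, and the jaws are clear on both sides.

```bash
python3 -c "
from h import *
plan(.5162,.1654,-.016)"
```

```text
slide units [0.0244 0.0181 0.5065] mm [ 3.7  2.7 76. ] t 14.8
```

```bash
python3 -m crank '[{"slide":[0.024,0.018,0.1],"twist":[0,0,0],"claw":50},{"slide":[0,0,0.15],"twist":[0,0,0],"claw":46},{"slide":[0,0,0.15],"twist":[0,0,0],"claw":44},{"slide":[0,0,0.1],"twist":[0,0,0],"claw":44},{"slide":[0,0,0],"twist":[0,0,0],"claw":28},{"slide":[0,0,0],"twist":[0,0,0],"claw":28},{"slide":[0,0,0],"twist":[0,0,0],"claw":28},{"slide":[0,0,0],"twist":[0,0,0],"claw":28}]' 40
python3 -m crank '[{"slide":[0,0,0],"twist":[0,0,0],"claw":28},{"slide":[0,0,-0.1],"twist":[0,0,0],"claw":28},{"slide":[0,0,-0.3],"twist":[0,0,0],"claw":28},{"slide":[0,0,-0.4],"twist":[0,0,0],"claw":28},{"slide":[0,0,-0.2],"twist":[0,0,0],"claw":28},{"slide":[0,0,0],"twist":[0,0,0],"claw":28},{"slide":[0,0,0],"twist":[0,0,0],"claw":28},{"slide":[0,0,0],"twist":[0,0,0],"claw":28}]' 40
python3 -c "
from h import *
held('sleeve',.016); plan(.3824,.2846,.12)"
```

```text
time: 15.8
tcp_pos: [0.517, 0.1651, -0.0146]
tool_rot: [-0.0, 0.984, 0.18, 0.0]
force: [-0.8, -0.3, -0.2]
width: 0.0305
grip_force: 40.4
time: 16.8
tcp_pos: [0.516, 0.1649, 0.134]
tool_rot: [0.0, 0.984, 0.18, -0.001]
force: [-0.5, -0.0, -0.7]
width: 0.0307
grip_force: 40.5
sleeve held p 0.58 ztop -0.0321 bottom -0.0161 enc [-0.0002 -0.0001] 0.0170 mean [ 0.001  -0.0001 -0.0321] tilt [-0.002 -0.   ]
slide units [-0.5507 -1.0622  0.0947] mm [ -82.6 -159.3   14.2] t 16.9
```

```bash
python3 -m crank '[{"slide":[-0.1,-0.19,0],"twist":[0,0,0],"claw":28},{"slide":[-0.17,-0.33,0],"twist":[0,0,0],"claw":28},{"slide":[-0.17,-0.33,0],"twist":[0,0,0],"claw":28},{"slide":[-0.1,-0.19,0.095],"twist":[0,0,0],"claw":28},{"slide":[-0.011,-0.022,0.2],"twist":[0,0,0],"claw":28},{"slide":[0,0,0.14],"twist":[0,0,0],"claw":28},{"slide":[0,0,0],"twist":[0,0,0],"claw":28},{"slide":[0,0,0],"twist":[0,0,0],"claw":28}]' 40
python3 - <<'E'
from h import *
c,W,M=wrist(); held('sleeve',.016,c); plan(.3823,.2845,.0175)
E
```

```text
time: 17.9
tcp_pos: [0.3831, 0.2847, 0.07]
tool_rot: [-0.0, 0.984, 0.18, -0.0]
force: [-0.2, -0.2, -0.8]
width: 0.0305
grip_force: 40.5
sleeve held p 0.73 ztop -0.0321 bottom -0.0161 enc [-0.0004  0.    ] 0.0173 mean [ 0.0009 -0.0001 -0.032 ] tilt [-0.001 -0.002]
slide units [-0.0082 -0.0006  0.3524] mm [-1.2 -0.1 52.9] t 18.0
```

```bash
python3 -m crank '[{"slide":[-0.006,0,0.05],"twist":[0,0,0],"claw":28},{"slide":[0,0,0.08],"twist":[0,0,0],"claw":28},{"slide":[0,0,0.08],"twist":[0,0,0],"claw":28},{"slide":[0,0,0.06],"twist":[0,0,0],"claw":28},{"slide":[0,0,0.04],"twist":[0,0,0],"claw":28},{"slide":[0,0,0.025],"twist":[0,0,0],"claw":28},{"slide":[0,0,0.015],"twist":[0,0,0],"claw":28},{"slide":[0,0,0],"twist":[0,0,0],"claw":28}]' 40
python3 - <<'E'
from h import *
c,W,M=wrist('w8'); held('sleeve',.016,c);  plan(.3823,.2845,.0175)
E
```

```text
time: 19.0
tcp_pos: [0.3821, 0.2844, 0.0172]
tool_rot: [-0.0, 0.984, 0.18, 0.0]
force: [-0.5, -1.3, 0.6]
width: 0.0306
grip_force: 40.5
sleeve held p 0.66 ztop -0.0322 bottom -0.0162 enc [-0.      0.0001] 0.0171 mean [ 0.0054 -0.     -0.0322] tilt [0.016 0.001]
slide units [ 0.001  -0.0002 -0.0012] mm [ 0.2 -0.  -0.2] t 19.1
```

```bash
python3 -m crank '[{"slide":[0,0,0],"twist":[0,0,0],"claw":50},{"slide":[0,0,0],"twist":[0,0,0],"claw":50},{"slide":[0,0,0],"twist":[0,0,0],"claw":50},{"slide":[0,0,-0.1],"twist":[0,0,0],"claw":50},{"slide":[0,0,-0.3],"twist":[0,0,0],"claw":50},{"slide":[0,0,-0.35],"twist":[0,0,0],"claw":80},{"slide":[0,0,-0.05],"twist":[0,0,0],"claw":80},{"slide":[0,0,0],"twist":[0,0,0],"claw":80}]' 40
python3 - <<'E'
from h import *
c,W,M=wrist('w9'); P=cloud(c,np.ones((480,640),bool),W); r=np.hypot(P[:,0]-.3824,P[:,1]-.2846)
for a,b in ((.011,.016),(.019,.025)):
    Q=P[(r>a)&(r<b)&(P[:,2]>.02)]; print(np.percentile(Q[:,2],[10,50,90]).round(4))
Q=P[(r<.02)&(abs(P[:,2]-.049)<.002)]; print(cv2.minEnclosingCircle(Q[:,:2].astype(np.float32)),fitc(Q))
plan(.555,.388,.14)
E
```

```text
time: 20.1
tcp_pos: [0.3821, 0.2844, 0.1372]
tool_rot: [-0.0, 0.984, 0.18, 0.0]
force: [0.2, 0.0, -0.9]
width: 0.0799
grip_force: 0.0
[0.0487 0.2329 0.2373]
[0.0318 0.033  0.2373]
((0.38208380341529846, 0.2845343053340912), 0.01683967374265194) (array([0.38206103, 0.28421838]), np.float64(0.01362586250005185))
slide units [ 1.3261 -0.2374 -0.0246] mm [198.9 -35.6  -3.7] t 20.15
```

The sleeve is home (top at 49 mm). Next, the hub.

```bash
python3 -m crank '[{"slide":[0.2,-0.035,0],"twist":[0,0,0],"claw":85},{"slide":[0.35,-0.06,0],"twist":[0,0,0],"claw":85},{"slide":[0.35,-0.06,0],"twist":[0,0,0],"claw":85},{"slide":[0.3,-0.06,0],"twist":[0,0,0],"claw":85},{"slide":[0.126,-0.022,0],"twist":[0,0,0],"claw":85},{"slide":[0,0,0.1],"twist":[0,0,0],"claw":85},{"slide":[0,0,0],"twist":[0,0,0],"claw":85},{"slide":[0,0,0],"twist":[0,0,0],"claw":85}]' 40
python3 - <<'E'
from h import *
c,W=look('hub',.0315,.028,'w10')
P=cloud(c,np.ones((480,640),bool),W); Q=P[(np.hypot(P[:,0]-.555,P[:,1]-.388)<.05)&(abs(P[:,2]-.0315)<.002)]
print(len(Q),Q.mean(0).round(4),fitc(Q),cv2.minEnclosingCircle(Q[:,:2].astype(np.float32)));tips(c);plan(.555,.388,0)
E
```

```text
time: 21.15
tcp_pos: [0.5544, 0.3876, 0.1216]
tool_rot: [0.0, 0.984, 0.18, -0.001]
force: [-0.2, 0.5, -0.1]
width: 0.085
grip_force: 0.0
hub p 0.58 ext [249.0, 162.0, 377.0, 284.0] ztop 0.0309 enc [0.5569 0.3899] 0.0283 mean [0.5574 0.3901] fit [0.5619 0.3917] 0.0398
1821 [0.5578 0.3904 0.0311] (array([0.55733499, 0.39002961]), np.float64(0.025736291159673002)) ((0.5569549798965454, 0.3898656964302063), 0.028358934447169304)
width 85.1 tip toolz -0.0324 world z 0.1548
slide units [-2.000e-04 -3.000e-04  8.161e-01] mm [ -0.   -0.  122.4] t 21.25
```

View pics/w10.png

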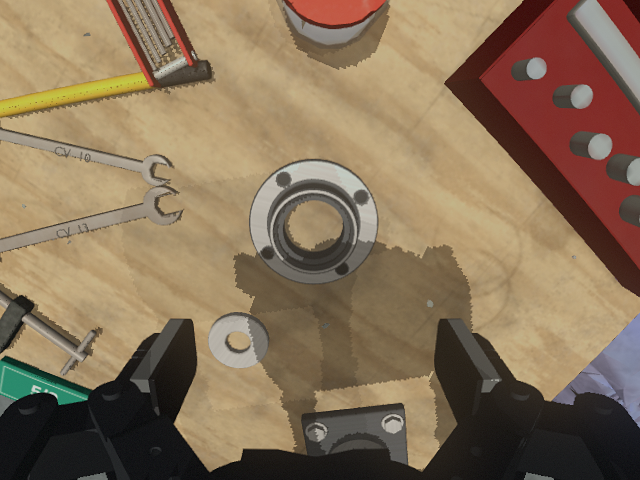

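The hub is at (313,222), with the spanner head at (165,203) and the jar at (333,15), both clear of the jaws. The washer is at (238,340).

```bash
python3 -c "
from h import *
plan(.5571,.3899,-.0065)"
```

```text
slide units [ 0.0174 -0.0072  0.8594] mm [  2.6  -1.1 128.9] t 21.25
```

```bash
python3 -m crank '[{"slide":[0.017,-0.007,0.15],"twist":[0,0,0],"claw":78},{"slide":[0,0,0.25],"twist":[0,0,0],"claw":74},{"slide":[0,0,0.2],"twist":[0,0,0],"claw":72},{"slide":[0,0,0.13],"twist":[0,0,0],"claw":70},{"slide":[0,0,0.09],"twist":[0,0,0],"claw":66},{"slide":[0,0,0.04],"twist":[0,0,0],"claw":62},{"slide":[0,0,0],"twist":[0,0,0],"claw":50},{"slide":[0,0,0],"twist":[0,0,0],"claw":50}]' 80
python3 -m crank '[{"slide":[0,0,0],"twist":[0,0,0],"claw":50},{"slide":[0,0,0],"twist":[0,0,0],"claw":50},{"slide":[0,0,0],"twist":[0,0,0],"claw":50},{"slide":[0,0,0],"twist":[0,0,0],"claw":50},{"slide":[0,0,-0.05],"twist":[0,0,0],"claw":50},{"slide":[0,0,-0.1],"twist":[0,0,0],"claw":50},{"slide":[0,0,-0.05],"twist":[0,0,0],"claw":50},{"slide":[0,0,0],"twist":[0,0,0],"claw":50}]' 80
python3 -c "
from h import *
c,W,M=wrist('w11');held('hub',.0315,c)"
```

```text
time: 22.25
tcp_pos: [0.5576, 0.3902, -0.0064]
tool_rot: [-0.0, 0.984, 0.18, 0.0]
force: [0.0, 0.9, -4.0]
width: 0.0529
grip_force: 84.4
time: 23.25
tcp_pos: [0.5579, 0.3904, 0.0242]
tool_rot: [-0.0, 0.984, 0.18, 0.001]
force: [0.2, -0.1, -4.7]
width: 0.0528
grip_force: 85.2
hub held p 0.92 ztop -0.0374 bottom -0.0059 enc [0.0005 0.0031] 0.0317 mean [ 0.0009  0.0001 -0.0372] tilt [-0.005 -0.002]
```

View pics/w11.png

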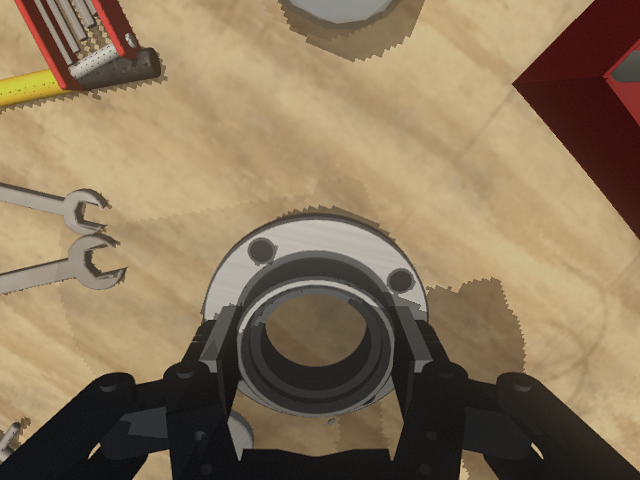

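The hub is held level, rim at (316,348), and the spanner and jar are undisturbed.

```bash
python3 - <<'E'
from h import *
c,W,M=wrist(); P=cloud(c,np.ones((480,640),bool),np.array(c['tool_from_camera']))
Q=P[(np.hypot(P[:,0],P[:,1])<.031)&(abs(P[:,2]+.0374)<.0015)&(abs(P[:,1])<.0255)]; print(len(Q),fitc(Q),cv2.minEnclosingCircle(Q[:,:2].astype(np.float32)),Q[:,0].min(),Q[:,0].max())
plan(.3821,.2844,.124)
E
```

```text
5179 (array([ 1.34752719e-04, -8.63850992e-05]), np.float64(0.02553649193081295)) ((-0.0006199799827300012, -0.0003139015461783856), 0.028718341141939163) -0.02913624899100274 0.027997862634483422
slide units [-1.3411  0.2434 -0.6737] mm [-201.2   36.5 -101. ] t 23.4
```

```bash
python3 -m crank '[{"slide":[0,0,-0.3],"twist":[0,0,0],"claw":50},{"slide":[0,0,-0.3],"twist":[0,0,0],"claw":50},{"slide":[-0.2,0.036,-0.074],"twist":[0,0,0],"claw":50},{"slide":[-0.35,0.065,0],"twist":[0,0,0],"claw":50},{"slide":[-0.35,0.065,0],"twist":[0,0,0],"claw":50},{"slide":[-0.3,0.055,0],"twist":[0,0,0],"claw":50},{"slide":[-0.141,0.022,0],"twist":[0,0,0],"claw":50},{"slide":[0,0,0],"twist":[0,0,0],"claw":50}]' 80
python3 - <<'E'
from h import *
plan(.3823,.2845,.0165)
E
```

```text
time: 24.4
tcp_pos: [0.3808, 0.2838, 0.1242]
tool_rot: [0.0, 0.984, 0.18, -0.001]
force: [0.1, 1.3, -5.0]
width: 0.0523
grip_force: 87.1
slide units [ 0.0122 -0.0011  0.7179] mm [  1.8  -0.2 107.7] t 24.4
```

```bash
python3 -m crank '[{"slide":[0.01,-0.001,0.05],"twist":[0,0,0],"claw":50},{"slide":[0,0,0.1],"twist":[0,0,0],"claw":50},{"slide":[0,0,0.15],"twist":[0,0,0],"claw":50},{"slide":[0,0,0.15],"twist":[0,0,0],"claw":50},{"slide":[0,0,0.1],"twist":[0,0,0],"claw":50},{"slide":[0,0,0.05],"twist":[0,0,0],"claw":50},{"slide":[0,0,0],"twist":[0,0,0],"claw":50},{"slide":[0,0,0],"twist":[0,0,0],"claw":50}]' 80
python3 - <<'E'
from h import *
c,W,M=wrist(); P=cloud(c,np.ones((480,640),bool),np.array(c['tool_from_camera']))
Q=P[(np.hypot(P[:,0],P[:,1])<.031)&(abs(P[:,2]+.0374)<.0015)&(abs(P[:,1])<.0255)]; print(len(Q),fitc(Q),Q[:,0].min(),Q[:,0].max())
plan(.3823,.2845,.0165)
E
```

```text
time: 25.4
tcp_pos: [0.3841, 0.2855, 0.0346]
tool_rot: [-0.0, 0.984, 0.18, 0.0]
force: [0.9, -0.4, -4.3]
width: 0.0527
grip_force: 87.1
5726 (array([ 8.60975406e-05, -1.14881149e-04]), np.float64(0.024287645790072684)) -0.02950887852538693 0.02803690920069217
slide units [-0.0138  0.0023  0.1212] mm [-2.1  0.3 18.2] t 25.45
```

```bash
python3 -m crank '[{"slide":[-0.013,0.002,0.0],"twist":[0,0,0],"claw":50},{"slide":[0,0,0.02],"twist":[0,0,0],"claw":50},{"slide":[0,0,0.03],"twist":[0,0,0],"claw":50},{"slide":[0,0,0.03],"twist":[0,0,0],"claw":50},{"slide":[0,0,0.02],"twist":[0,0,0],"claw":50},{"slide":[0,0,0.013],"twist":[0,0,0],"claw":50},{"slide":[0,0,0.006],"twist":[0,0,0],"claw":50},{"slide":[0,0,0],"twist":[0,0,0],"claw":50}]' 80
python3 - <<'E'
from h import *
plan(.3823,.2845,.016); print(env.sense()['force'])
E
```

```text
time: 26.45
tcp_pos: [0.3819, 0.2843, 0.0164]
tool_rot: [-0.0, 0.984, 0.18, 0.0]
force: [0.2, -0.6, -4.6]
width: 0.0526
grip_force: 87.1
slide units [ 0.0027 -0.0004  0.0026] mm [ 0.4 -0.1  0.4] t 26.45
[ 0.24681721 -0.6030498  -4.59720706]
```

```bash
python3 -m crank '[{"slide":[0,0,0.004],"twist":[0,0,0],"claw":50},{"slide":[0,0,0],"twist":[0,0,0],"claw":68},{"slide":[0,0,0],"twist":[0,0,0],"claw":68},{"slide":[0,0,0],"twist":[0,0,0],"claw":68},{"slide":[0,0,-0.1],"twist":[0,0,0],"claw":68},{"slide":[0,0,-0.35],"twist":[0,0,0],"claw":68},{"slide":[0,0,-0.35],"twist":[0,0,0],"claw":68},{"slide":[0,0,-0.1],"twist":[0,0,0],"claw":68}]' 40
python3 - <<'E'
from h import *
c,W,M=wrist('w12'); P=cloud(c,np.ones((480,640),bool),W); r=np.hypot(P[:,0]-.3824,P[:,1]-.2846)
Q=P[(r<.034)&(abs(P[:,2]-.0535)<.0025)]; e,rr=cv2.minEnclosingCircle(Q[:,:2].astype(np.float32)); A=np.c_[Q[:,:2]-e,np.ones(len(Q))]; print('hub top',np.median(Q[:,2]),e,rr,np.linalg.lstsq(A,Q[:,2],rcond=None)[0].round(3))
Q=P[(r<.0155)&(r>.0095)&(P[:,2]<.055)&(P[:,2]>.04)]; print('sleeve top',len(Q),np.percentile(Q[:,2],[10,50,90]))
axle(c,W,(.3824,.2846)); plan(.5188,-.2788,.14); s=env.sense(); print(s['q'])
E
```

```text
time: 27.45
tcp_pos: [0.383, 0.285, 0.1538]
tool_rot: [-0.001, 0.984, 0.18, 0.002]
force: [0.3, -0.0, -1.2]
width: 0.0678
grip_force: 0.0
hub top 0.052974301769674825 (0.38160452246665955, 0.2841668426990509) 0.028298011049628258 [0.001 0.001 0.053]
sleeve top 781 [0.04794716 0.04882378 0.04972808]
axle z 0.036 0.05 5471 fit [0.3836 0.2849] r 0.0277 mean [0.3869 0.286  0.0419] zmax 0.0500
axle z 0.05 0.066 2162 fit [0.3816 0.284 ] r 0.0244 mean [0.3828 0.2846 0.0531] zmax 0.0660
axle z 0.067 0.08 620 fit [0.383  0.2848] r 0.0061 mean [0.3838 0.2851 0.073 ] zmax 0.0775
slide units [-0.4898  3.8352  0.0896] mm [-73.5 575.3  13.4] t 27.5
[ 5.14463561e-01  3.61702950e-01  1.77620390e+00 -2.23100318e-05
  9.98599001e-01  1.72239458e+00]
```

View pics/w12.png

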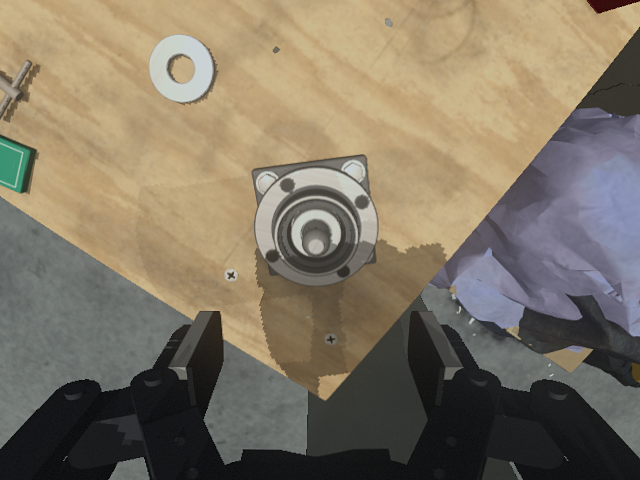

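The hub is home and level at (316,235), with the sleeve top at 49 mm inside it. Next, the small bearing; I'll turn the jaws about 42° to avoid the screwdriver tip.

```bash
python3 -m crank '[{"slide":[-0.04,0.25,0],"twist":[0,0,0],"claw":68},{"slide":[-0.05,0.4,0],"twist":[0,0,0],"claw":68},{"slide":[-0.05,0.4,0],"twist":[0,0,0],"claw":68},{"slide":[-0.05,0.4,0],"twist":[0,0,0],"claw":68},{"slide":[-0.05,0.4,0],"twist":[0,0,0],"claw":68},{"slide":[-0.05,0.4,0],"twist":[0,0,0],"claw":68},{"slide":[-0.05,0.4,0],"twist":[0,0,0],"claw":68},{"slide":[-0.05,0.4,0],"twist":[0,0,0],"claw":68}]' 40
python3 -m crank '[{"slide":[-0.05,0.4,0],"twist":[0,0,0],"claw":55},{"slide":[-0.05,0.3,0],"twist":[0,0,0],"claw":55},{"slide":[0,0.085,0],"twist":[0,0,0],"claw":55},{"slide":[0,0,0.05],"twist":[0,0,0.058],"claw":55},{"slide":[0,0,0.1],"twist":[0,0,0.058],"claw":55},{"slide":[0,0,0.1],"twist":[0,0,0.058],"claw":55},{"slide":[0,0,0.1],"twist":[0,0,0.058],"claw":55},{"slide":[0,0,0],"twist":[0,0,0],"claw":55}]' 40
python3 - <<'E'
from h import *
c,W=look('small_bearing',.012,.02,'w13'); print(tool()[1].round(3)); plan(.519,-.279,.1); plan(.519,-.279,.0)
E
```

```text
time: 28.5
tcp_pos: [0.4895, -0.1662, 0.1501]
tool_rot: [-0.0, 0.984, 0.18, -0.0]
force: [1.4, -0.1, 0.2]
width: 0.0678
grip_force: 0.0
time: 29.5
tcp_pos: [0.5165, -0.2783, 0.097]
tool_rot: [-0.001, 0.983, -0.181, -0.001]
force: [-0.2, -0.5, 0.3]
width: 0.0549
grip_force: 0.0
small_bearing p 0.73 ext [286.0, 200.0, 350.0, 266.0] ztop 0.0124 enc [ 0.5188 -0.2799] 0.0204 mean [ 0.5195 -0.2805] fit [ 0.52   -0.2806] 0.0201
[[ 0.936 -0.353 -0.     0.517]
 [-0.353 -0.936  0.    -0.279]
 [-0.    -0.    -1.     0.098]
 [ 0.     0.     0.     1.   ]]
slide units [ 0.0103 -0.0045 -0.0111] mm [ 1.5 -0.7 -1.7] t 29.6
slide units [ 0.0106 -0.0043  0.6556] mm [ 1.6 -0.7 98.3] t 29.6
```

View pics/w13.png

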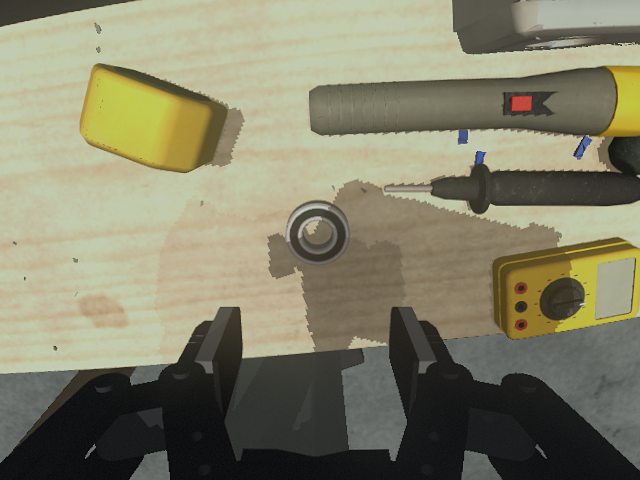

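The small bearing is at (318,233). The probe tip at (385,188) is off the closing line, and the tape measure is untouched.

```bash
python3 -c "
from h import *
plan(.5190,-.2802,-.0145)"
```

```text
slide units [0.0135 0.0032 0.7522] mm [  2.    0.5 112.8] t 29.6
```

```bash
python3 -m crank '[{"slide":[0.013,0.003,0.15],"twist":[0,0,0],"claw":52},{"slide":[0,0,0.2],"twist":[0,0,0],"claw":52},{"slide":[0,0,0.2],"twist":[0,0,0],"claw":50},{"slide":[0,0,0.12],"twist":[0,0,0],"claw":50},{"slide":[0,0,0.06],"twist":[0,0,0],"claw":50},{"slide":[0,0,0.02],"twist":[0,0,0],"claw":50},{"slide":[0,0,0],"twist":[0,0,0],"claw":50},{"slide":[0,0,0],"twist":[0,0,0],"claw":50}]' 40
python3 -c "
from h import *
look('small_bearing',.012,.02);plan(.5190,-.2802,-.0145)"
```

```text
time: 30.6
tcp_pos: [0.5194, -0.281, -0.0135]
tool_rot: [0.0, 0.983, -0.182, 0.001]
force: [0.4, -0.6, -0.2]
width: 0.0499
grip_force: 0.0
small_bearing p 0.74 ext [265.0, 273.0, 367.0, 378.0] ztop 0.0123 enc [ 0.5186 -0.2804] 0.0206 mean [ 0.5202 -0.2806] fit [ 0.521 -0.281] 0.0206
slide units [-0.0034 -0.0037  0.0053] mm [-0.5 -0.6  0.8] t 30.7
```

```bash
python3 -m crank '[{"slide":[0,0,0.003],"twist":[0,0,0],"claw":35},{"slide":[0,0,0],"twist":[0,0,0],"claw":32},{"slide":[0,0,0],"twist":[0,0,0],"claw":32},{"slide":[0,0,0],"twist":[0,0,0],"claw":32},{"slide":[0,0,0],"twist":[0,0,0],"claw":32},{"slide":[0,0,-0.1],"twist":[0,0,0],"claw":32},{"slide":[0,0,-0.3],"twist":[0,0,0],"claw":32},{"slide":[0,0,-0.4],"twist":[0,0,0],"claw":32}]' 40
python3 -c "
from h import *
held('small_bearing',.012);plan(.3822,.2845,.13)"
```

```text
time: 31.7
tcp_pos: [0.5183, -0.2802, 0.1065]
tool_rot: [-0.0, 0.983, -0.182, -0.001]
force: [1.0, -0.2, -0.9]
width: 0.0367
grip_force: 40.4
small_bearing held p 0.66 ztop -0.0253 bottom -0.0133 enc [-0.0008 -0.0006] 0.0206 mean [ 0.0006 -0.0003 -0.0253] tilt [0.003 0.   ]
slide units [-2.2201 -3.1965 -0.1475] mm [-333.  -479.5  -22.1] t 31.8
```

```bash
python3 -m crank '[{"slide":[-0.15,-0.2,-0.15],"twist":[0,0,0],"claw":32},{"slide":[-0.23,-0.33,0],"twist":[0,0,0],"claw":32},{"slide":[-0.23,-0.33,0],"twist":[0,0,0],"claw":32},{"slide":[-0.23,-0.33,0],"twist":[0,0,0],"claw":32},{"slide":[-0.23,-0.33,0],"twist":[0,0,0],"claw":32},{"slide":[-0.23,-0.33,0],"twist":[0,0,0],"claw":32},{"slide":[-0.23,-0.33,0],"twist":[0,0,0],"claw":32},{"slide":[-0.23,-0.33,0],"twist":[0,0,0],"claw":32}]' 40
python3 -c "
from h import *
plan(.3822,.2845,.13)"
```

```text
time: 32.8
tcp_pos: [0.4067, 0.1671, 0.1285]
tool_rot: [-0.0, 0.983, -0.182, 0.0]
force: [0.8, 0.4, 0.0]
width: 0.0366
grip_force: 40.4
slide units [-0.4324 -0.6723 -0.0101] mm [ -64.9 -100.8   -1.5] t 32.8
```

```bash
python3 -m crank '[{"slide":[-0.2,-0.3,0],"twist":[0,0,0],"claw":32},{"slide":[-0.17,-0.27,0],"twist":[0,0,0],"claw":32},{"slide":[-0.06,-0.1,0],"twist":[0,0,0],"claw":32},{"slide":[0,0,0.15],"twist":[0,0,0],"claw":32},{"slide":[0,0,0.15],"twist":[0,0,0],"claw":32},{"slide":[0,0,0],"twist":[0,0,0],"claw":32},{"slide":[0,0,0],"twist":[0,0,0],"claw":32},{"slide":[0,0,0],"twist":[0,0,0],"claw":32}]' 40
python3 - <<'E'
from h import *
c,W,M=wrist('w14'); held('small_bearing',.012,c); P=cloud(c,np.ones((480,640),bool),W); r=np.hypot(P[:,0]-.3824,P[:,1]-.2846)
Q=P[(r<.05)&(abs(P[:,2]-.036)<.0015)]; print('flange',len(Q),cv2.minEnclosingCircle(Q[:,:2].astype(np.float32)))
Q=P[(r<.015)&(P[:,2]>.06)&(P[:,2]<.078)]; print('spindle',len(Q),Q.mean(0) if len(Q) else '')
plan(.3824,.2845,.04)
E
```

```text
time: 33.8
tcp_pos: [0.3836, 0.2823, 0.0837]
tool_rot: [-0.0, 0.983, -0.182, 0.001]
force: [0.0, 0.8, -0.5]
width: 0.0371
grip_force: 40.4
small_bearing held p 0.93 ztop -0.0252 bottom -0.0132 enc [-0.0005 -0.0002] 0.0206 mean [ 0.0007 -0.0003 -0.0252] tilt [0.003 0.   ]
flange 7722 ((0.3814244866371155, 0.2838740348815918), 0.04330430179834366)
spindle 140 [0.38971267 0.2821638  0.06347395]
slide units [-0.0115 -0.0106  0.29  ] mm [-1.7 -1.6 43.5] t 33.9
```

```bash
python3 -m crank '[{"slide":[-0.01,-0.011,0],"twist":[0,0,0],"claw":32},{"slide":[0,0,0],"twist":[0,0,0],"claw":32},{"slide":[0,0,0.05],"twist":[0,0,0],"claw":32},{"slide":[0,0,0.08],"twist":[0,0,0],"claw":32},{"slide":[0,0,0.07],"twist":[0,0,0],"claw":32},{"slide":[0,0,0.04],"twist":[0,0,0],"claw":32},{"slide":[0,0,0.02],"twist":[0,0,0],"claw":32},{"slide":[0,0,0],"twist":[0,0,0],"claw":32}]' 40
python3 - <<'E'
from h import *
c,W,M=wrist(); held('small_bearing',.012,c); P=cloud(c,np.ones((480,640),bool),W); r=np.hypot(P[:,0]-.3824,P[:,1]-.2846)
Q=P[(r<.015)&(P[:,2]>.0753)&(P[:,2]<.078)]; print('tip',len(Q),Q.mean(0) if len(Q) else '')
plan(.3824,.2845,.0358)
E
```

```text
time: 34.9
tcp_pos: [0.3822, 0.2843, 0.0437]
tool_rot: [0.0, 0.983, -0.182, -0.0]
force: [0.9, 0.1, -0.6]
width: 0.0368
grip_force: 40.4
small_bearing held p 0.62 ztop -0.0252 bottom -0.0132 enc [-0.0008 -0.0003] 0.0207 mean [ 0.0007 -0.0003 -0.0252] tilt [ 0.005 -0.   ]
tip 489 [0.38247462 0.28440737 0.07604756]
slide units [ 0.001  -0.0015  0.0544] mm [ 0.1 -0.2  8.2] t 35.0
```

```bash
python3 -m crank '[{"slide":[0.001,0,0.02],"twist":[0,0,0],"claw":32},{"slide":[0,0,0.015],"twist":[0,0,0],"claw":32},{"slide":[0,0,0.01],"twist":[0,0,0],"claw":32},{"slide":[0,0,0.006],"twist":[0,0,0],"claw":32},{"slide":[0,0,0],"twist":[0,0,0],"claw":32},{"slide":[0,0,0],"twist":[0,0,0],"claw":32},{"slide":[0,0,0],"twist":[0,0,0],"claw":32},{"slide":[0,0,0],"twist":[0,0,0],"claw":32}]' 40
python3 - <<'E'
from h import *
held('small_bearing',.012); plan(.3824,.2845,.0358)
E
```

```text
time: 36.0
tcp_pos: [0.3824, 0.2843, 0.0362]
tool_rot: [-0.0, 0.983, -0.182, 0.0]
force: [-1.2, -0.4, 0.0]
width: 0.037
grip_force: 40.4
small_bearing held p 0.77 ztop -0.0252 bottom -0.0132 enc [-0.0009 -0.0006] 0.0207 mean [ 0.0018 -0.0003 -0.0253] tilt [0.005 0.002]
slide units [-0.0002 -0.0014  0.0027] mm [-0.  -0.2  0.4] t 36.1
```

Release, lift, check, and work out the way to the washer.

```bash
python3 -m crank '[{"slide":[0,0,0.003],"twist":[0,0,0],"claw":32},{"slide":[0,0,0],"twist":[0,0,0],"claw":55},{"slide":[0,0,0],"twist":[0,0,0],"claw":55},{"slide":[0,0,0],"twist":[0,0,0],"claw":55},{"slide":[0,0,-0.1],"twist":[0,0,0],"claw":55},{"slide":[0,0,-0.3],"twist":[0,0,0],"claw":55},{"slide":[0,0,-0.3],"twist":[0,0,0],"claw":65},{"slide":[0,0,-0.05],"twist":[0,0,0],"claw":65}]' 40
python3 - <<'E'
from h import *
c,W,M=wrist(); P=cloud(c,np.ones((480,640),bool),W); r=np.hypot(P[:,0]-.3824,P[:,1]-.2846)
Q=P[(r<.03)&(abs(P[:,2]-.061)<.0025)]; e,rr=cv2.minEnclosingCircle(Q[:,:2].astype(np.float32)); A=np.c_[Q[:,:2]-e,np.ones(len(Q))]; print('sb top',np.median(Q[:,2]),e,rr,np.linalg.lstsq(A,Q[:,2],rcond=None)[0].round(3))
Q=P[(r<.034)&(r>.022)&(abs(P[:,2]-.0535)<.0025)]; print('hub top',np.median(Q[:,2]))
plan(.4475,.4095,.14)
E
```

```text
time: 37.1
tcp_pos: [0.3835, 0.285, 0.1507]
tool_rot: [-0.001, 0.983, -0.182, 0.002]
force: [-0.2, 0.2, 0.3]
width: 0.0651
grip_force: 0.0
sb top 0.06041177435356637 (0.38172879815101624, 0.28468385338783264) 0.020278532058000565 [0.003 0.    0.06 ]
hub top 0.05299411354436015
slide units [ 0.1027 -0.9296  0.0701] mm [  15.4 -139.4   10.5] t 37.15
```

```bash
python3 -m crank '[{"slide":[0.02,-0.2,0],"twist":[0,0,0],"claw":65},{"slide":[0.04,-0.35,0],"twist":[0,0,0],"claw":65},{"slide":[0.03,-0.28,0],"twist":[0,0,0],"claw":65},{"slide":[0.013,-0.1,0.1],"twist":[0,0,0],"claw":60},{"slide":[0,0,0.2],"twist":[0,0,0],"claw":60},{"slide":[0,0,0.15],"twist":[0,0,0],"claw":60},{"slide":[0,0,0],"twist":[0,0,0],"claw":60},{"slide":[0,0,0],"twist":[0,0,0],"claw":60}]' 40
python3 - <<'E'
from h import *
c,W=look('washer',.007,.023,'w15'); plan(.4475,.4095,-.019)
c=cv2.imread('pics/w15.png')
E
```

```text
time: 38.15
tcp_pos: [0.4466, 0.4087, 0.0808]
tool_rot: [0.0, 0.983, -0.182, -0.0]
force: [-0.4, -0.1, 1.3]
width: 0.0602
grip_force: 0.0
washer p 0.97 ext [272.0, 202.0, 353.0, 279.0] ztop 0.0077 enc [0.4489 0.41  ] 0.0233 mean [0.4498 0.4095] fit [0.4496 0.4096] 0.0230
washer p 0.18 ext [546.0, 264.0, 629.0, 343.0] ztop 0.0612 enc [0.3826 0.2851] 0.0205 mean [0.3862 0.2879] fit [0.3459 0.2604] 0.0249
slide units [ 0.0016 -0.0028  0.6698] mm [  0.2  -0.4 100.5] t 38.25
```

View pics/w15.png

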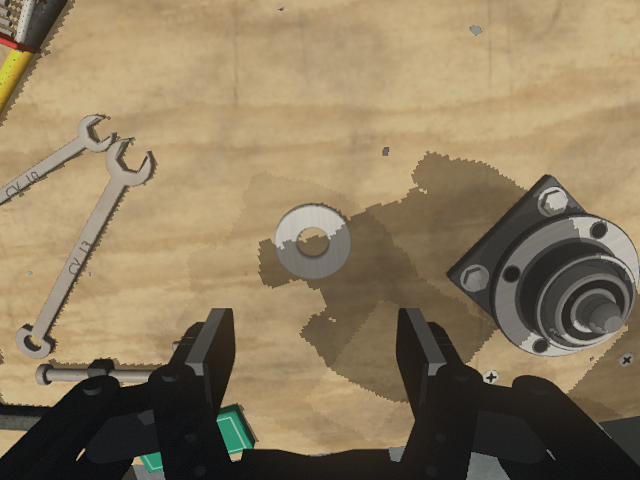

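The washer is at (312,241). The spanner (125,165) and clamp are well clear, and the stack at (575,290) looks properly seated.

```bash
python3 -c "
from h import *
plan(.4490,.4099,-.0205)"
```

```text
slide units [ 0.01   -0.0088  0.6798] mm [  1.5  -1.3 102. ] t 38.25
```

```bash
python3 -m crank '[{"slide":[0.01,-0.009,0.15],"twist":[0,0,0],"claw":56},{"slide":[0,0,0.2],"twist":[0,0,0],"claw":54},{"slide":[0,0,0.16],"twist":[0,0,0],"claw":52},{"slide":[0,0,0.1],"twist":[0,0,0],"claw":52},{"slide":[0,0,0.05],"twist":[0,0,0],"claw":52},{"slide":[0,0,0.015],"twist":[0,0,0],"claw":52},{"slide":[0,0,0],"twist":[0,0,0],"claw":52},{"slide":[0,0,0],"twist":[0,0,0],"claw":52}]' 40
python3 -c "
from h import *
look('washer',.007,.023);plan(.4490,.4099,-.0205)"
```

```text
time: 39.25
tcp_pos: [0.4489, 0.41, -0.0199]
tool_rot: [-0.0, 0.983, -0.182, 0.0]
force: [0.8, -0.6, -0.2]
width: 0.052
grip_force: 0.0
washer p 0.84 ext [250.0, 269.0, 378.0, 388.0] ztop 0.0076 enc [0.4485 0.4096] 0.0237 mean [0.4504 0.4094] fit [0.45   0.4095] 0.0232
washer p 0.51 ext [522.0, 264.0, 640.0, 435.0] ztop 0.0144 enc [0.395  0.3075] 0.0320 mean [0.3981 0.321 ] fit [0.3991 0.3115] 0.0261
slide units [ 0.0014 -0.0005  0.0027] mm [ 0.2 -0.1  0.4] t 39.35
```

```bash
python3 -m crank '[{"slide":[0,0,0.002],"twist":[0,0,0],"claw":40},{"slide":[0,0,0],"twist":[0,0,0],"claw":38},{"slide":[0,0,0],"twist":[0,0,0],"claw":38},{"slide":[0,0,0],"twist":[0,0,0],"claw":38},{"slide":[0,0,0],"twist":[0,0,0],"claw":38},{"slide":[0,0,-0.1],"twist":[0,0,0],"claw":38},{"slide":[0,0,-0.3],"twist":[0,0,0],"claw":38},{"slide":[0,0,-0.4],"twist":[0,0,0],"claw":38}]' 40
python3 -c "
from h import *
held('washer',.007);plan(.3822,.2845,.11)"
```

```text
time: 40.35
tcp_pos: [0.4479, 0.4092, 0.1003]
tool_rot: [0.001, 0.983, -0.182, -0.001]
force: [1.4, 0.8, -0.6]
width: 0.0428
grip_force: 40.8
washer held p 0.95 ztop -0.0266 bottom -0.0196 enc [ 0.0001 -0.0002] 0.0235 mean [ 0.0017 -0.0002 -0.0266] tilt [0.002 0.002]
slide units [-0.126   0.9573 -0.0357] mm [-18.9 143.6  -5.4] t 40.45
```

```bash
python3 -m crank '[{"slide":[-0.03,0.2,0],"twist":[0,0,0],"claw":38},{"slide":[-0.05,0.35,0],"twist":[0,0,0],"claw":38},{"slide":[-0.03,0.28,0],"twist":[0,0,0],"claw":38},{"slide":[-0.016,0.127,0],"twist":[0,0,0],"claw":38},{"slide":[0,0,0.1],"twist":[0,0,0],"claw":38},{"slide":[0,0,0.12],"twist":[0,0,0],"claw":38},{"slide":[0,0,0],"twist":[0,0,0],"claw":38},{"slide":[0,0,0],"twist":[0,0,0],"claw":38}]' 40
python3 - <<'E'
from h import *
held('washer',.007); plan(.3823,.2844,.042)
E
```

```text
time: 41.45
tcp_pos: [0.3798, 0.2826, 0.0668]
tool_rot: [-0.0, 0.983, -0.182, 0.0]
force: [0.4, 0.4, -0.5]
width: 0.0425
grip_force: 40.9
washer held p 0.92 ztop -0.0266 bottom -0.0196 enc [-0.0002 -0.0004] 0.0236 mean [ 0.0017 -0.0003 -0.0265] tilt [0.002 0.   ]
slide units [ 0.0108 -0.0162  0.1658] mm [ 1.6 -2.4 24.9] t 41.55
```

```bash
python3 -m crank '[{"slide":[0.011,-0.016,0],"twist":[0,0,0],"claw":38},{"slide":[0,0,0],"twist":[0,0,0],"claw":38},{"slide":[0,0,0.04],"twist":[0,0,0],"claw":38},{"slide":[0,0,0.05],"twist":[0,0,0],"claw":38},{"slide":[0,0,0.04],"twist":[0,0,0],"claw":38},{"slide":[0,0,0.02],"twist":[0,0,0],"claw":38},{"slide":[0,0,0.015],"twist":[0,0,0],"claw":38},{"slide":[0,0,0],"twist":[0,0,0],"claw":38}]' 40
python3 - <<'E'
from h import *
held('washer',.007); plan(.3824,.2845,.0414)
E
```

```text
time: 42.55
tcp_pos: [0.382, 0.2841, 0.0414]
tool_rot: [0.0, 0.983, -0.182, -0.0]
force: [-0.7, 0.5, 0.0]
width: 0.0428
grip_force: 40.9
washer held p 0.83 ztop -0.0266 bottom -0.0196 enc [-0.0001 -0.0008] 0.0238 mean [ 0.0018 -0.0002 -0.0266] tilt [0.005 0.002]
slide units [ 0.0018 -0.0031  0.0005] mm [ 0.3 -0.5  0.1] t 42.65
```

```bash
python3 -m crank '[{"slide":[0.001,-0.002,0],"twist":[0,0,0],"claw":38},{"slide":[0,0,0],"twist":[0,0,0],"claw":58},{"slide":[0,0,0],"twist":[0,0,0],"claw":58},{"slide":[0,0,0],"twist":[0,0,0],"claw":58},{"slide":[0,0,-0.1],"twist":[0,0,0],"claw":58},{"slide":[0,0,-0.3],"twist":[0,0,0],"claw":65},{"slide":[0,0,-0.3],"twist":[0,0,0],"claw":65},{"slide":[0,0,0],"twist":[0,0,0],"claw":65}]' 40
python3 - <<'E'
from h import *
c,W,M=wrist('w16'); P=cloud(c,np.ones((480,640),bool),W); r=np.hypot(P[:,0]-.3824,P[:,1]-.2846)
for n,z,a,b in (('washer',.068,.0,.03),('hub top',.0535,.024,.034),('flange',.036,.03,.05)):
    Q=P[(r<b)&(r>=a)&(abs(P[:,2]-z)<.0025)]; e,rr=cv2.minEnclosingCircle(Q[:,:2].astype(np.float32)); A=np.c_[Q[:,:2]-e,np.ones(len(Q))]; print(n,len(Q),np.median(Q[:,2]),np.round(e,4),rr,np.linalg.lstsq(A,Q[:,2],rcond=None)[0].round(3))
print(env.sense()['time'])
E
```

```text
time: 43.65
tcp_pos: [0.3837, 0.2852, 0.1492]
tool_rot: [-0.002, 0.983, -0.182, 0.002]
force: [-0.2, -0.7, -0.6]
width: 0.0651
grip_force: 0.0
washer 3736 0.06786580430363127 [0.3824 0.2846] 0.023329755291342735 [-0.     0.001  0.068]
hub top 1001 0.05324490662635745 [0.3816 0.2836] 0.028312290087342262 [-0.002  0.006  0.053]
flange 5424 0.03611635034982166 [0.3813 0.2839] 0.04326933994889259 [ 0.001 -0.     0.036]
43.7
```

View pics/w16.png

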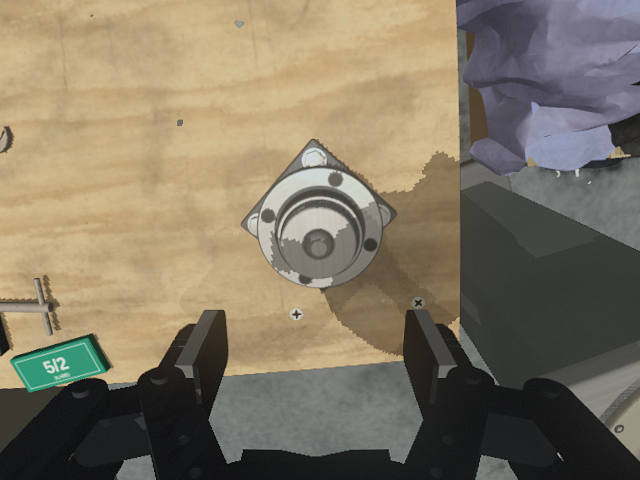

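The washer lies level on top of the stack at (318,238), 68 mm up and centred on the spindle. The gripper is clear, so I'm handing in.

```bash
python3 -c "
from cell import env
print(env.close_job())"
```

```text
the job is handed in; nothing more can be done
None
```

The hub is dry-fitted and the job is handed in at about 44 s of the 115 s allowed: large bearing, sleeve, hub, small bearing and washer all measured at home height (within about 1 mm) and centred on the spindle, with the jar, spanner and tape measure left where they were. The hand-in returned no verdict.

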